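# Prove the bin clip on the pull gauge, fill the bin, clip it

## Task

Take the big peg clip off its strip and prove it on the pull gauge before it is used: clip it over the gauge's tab, draw the tab out by pulling on the clip alone until the pointer stands on the broad mark, hold it there for a second, and ease it back home without letting it snap, the clip still on; do this pull twice. Stand all the squat amber jars upright in the white bin, and finish by moving the proven clip onto the top edge of the bin's front wall (the short one facing the robot), jaws down and gripping; knock nothing else over.

Things in the scene. Friction and masses are not known exactly. Their poses are not given: they have to be found in the camera images.
- clip: big wooden sprung peg clip (34 wide, 90 tall, 70 g), jaws down, at first on the strip's edge. Origin on its hinge pin; x along the pin and along the edge gripped, y across the jaws, z up the tails. The frame is that of the +y half, so it leans 0.3 when the clip is held open. On an edge it sits with the pin 20 above it. Held by its end faces (34 apart along x) it stays shut
- clip_tails (a point): point 33 above the pin, between the clip's tails. They flare from the pin to 45 above it, 49 apart over their outer tops. Pressing them together along y (15 N) opens the jaws; pressed fully they are parallel, about 20 over their outsides
- clip_tips (a point): point between the jaw tips, 44 below the pin. Only the lowest 12 of the jaws grip; above them a crosspiece, underside 20 below the pin, comes to rest on the edge. Fully open, the tips stand about 28 apart
- clip_jaw (a joint): opening angle of the clip: 0 shut on nothing, about 0.05 when it grips a 6 thick plate, 0.6 fully open (a stop)
- strip_top (a point): middle of the top edge of the clip strip: an upright wooden board 6 thick, 120 long along the point's x axis, top 70 above the counter, on a 130 x 60 foot. A small fixed peg (to be left there) sits 53 to each side of the middle, up to 95 above the counter
- gauge: fixed bench pull gauge; origin on the counter under the home position of the tab, x axis pointing from the tab to the housing. White base 380 x 100 x 12 (x from -160 to 220); grey housing from x 75 to 215, 70 wide, 70 high. The tab is drawn out along -x
- gauge_slide (a joint): how far the gauge's sprung tab is drawn out, m: 0 home, 0.080 on the broad mark, stop at 0.12. Pull 1.5 N at home, 5.5 N at the mark
- gauge_tab (a point): middle of the top edge of the tab, moves with it: upright steel plate 6 thick, 64 long along the point's x axis (same direction as the gauge's x), top 65 above the counter, underside 18 above it; the draw bar (12 x 12, centre 30 high) leaves its rear. A small ear 6 long and 9 high stands up at each end of the top edge, leaving 52 between them, so that a clip put between the ears can be pulled along
- gauge_pointer (a point): tip of the thin pointer that moves with the tab over the ruler on the base's +y side
- gauge_mark (a point): middle of the broad black mark, 12 along x, on the gauge's ruler; the pointer stands over it when the tab is drawn 80 out. The other marks are thin, 10 apart
- bin: fixed white open bin, 270 along x by 190 along y by 40 high outside, walls and floor 6 thick. Origin under its centre, its front short wall (at x = -132) faces the robot
- bin_front (a point): middle of the top edge of the bin's front wall, 40 above the counter; the wall is 6 thick along x, 190 long along y
- jar0: squat amber jar with a steel lid, 64 across, 64 high, 300 g; origin at the centre of its underside, z up. 3 or all of the four jars are there
- jar1: squat amber jar with a steel lid, 64 across, 64 high, 300 g; origin at the centre of its underside, z up. 3 or all of the four jars are there
- jar2: squat amber jar with a steel lid, 64 across, 64 high, 300 g; origin at the centre of its underside, z up. 3 or all of the four jars are there
- jar3: squat amber jar with a steel lid, 64 across, 64 high, 300 g; origin at the centre of its underside, z up. 3 or all of the four jars are there
- sauce: bystander, leave standing: tall amber sauce bottle, 60 across, 190 high; origin at the centre of its underside
- syrup: bystander, leave standing: tall clear bottle, 56 across, 170 high; origin at the centre of its underside
- mug: bystander, leave standing: white mug, 80 across, 90 high; origin at the centre of its underside
- canister: bystander, leave standing: square clear canister with a white lid, 90 x 90 x 146 high; origin at the centre of its underside
- packet: bystander, leave standing: cardboard packet, 50 x 110 x 170 high; origin at the centre of its underside
- vitamins: bystander, leave standing: white round bottle, 60 across, 100 high; origin at the centre of its underside
- tin: bystander, leave standing: low round spice tin, 38 across, 36 high; origin at the centre of its underside
Mind the look-alikes: they are no part of the job. What is shaped like the jar3 but blue or brown is not meant.

How it is judged:
By the outcome, as a careful person would: the job done as asked, in the order asked, and still so for the second after the job is handed in, with the robot touching nothing.
Of jar0, jar1, jar2, jar3 only 3 to 4 are there at a start; the rules pass over those that are not, and their reading is None.
At some moment in a run one of jar0, jar1, jar2, jar3 may be knocked a few centimetres aside while the robot is not near it.
It also fails if it takes over 200 s, if anything falls off the work surface, if the arm or the gripper's body presses on something with over 40 N, if the wrist force passes 120 N, or if a joint passes its speed limit or range.

## Robot

A 6-joint arm with a two-finger parallel gripper is mounted at the origin on the work surface. World frame = base frame: x ahead of the robot, y to its left, z up, the work surface at z = 0. Lengths are in m, angles in rad, forces in N, time in s.
With the tool pointing down it reaches from about 0.3 to 0.85 m from the base axis. Payload 4.2 kg.
Tool frame: the origin (TCP) lies at the centre of the arm's flange, where the gripper is bolted on; the fingertips stand 191 mm ahead of it and the grasp point (between the pads) lies 172 mm ahead of it; z points along the fingers, y is the line along which they close (so a half turn about z gives the same grasp; the last joint's range is limited). The gripper opens to 91 mm and grips with 3 to 60 N. Pads are 32 mm wide; open, the fingers measure 118 mm over their backs; the gripper's body (76 mm by 178 mm) begins 60 mm behind the grasp point.
Start: joints at [-1.158, 0.32, 1.565, -0, 1.257, -0.02], TCP at [0.241, -0.522, 0.405] pointing down, gripper open.
Joint ranges: [-3.11, 3.11], [-0.84, 2.01], [0.21, 2.61], [-1.34, 4.49], [0.05, 2.63], [-2.56, 2.56]. Speed limits (rad/s): [2.57, 2.57, 3.14, 3.14, 3.14, 3.14].

## Interface

Orientations are given as a unit quaternion [w, x, y, z].
In Python, from bench import status, viewer, ctrl gives the robot as it stands.
- The arm moves only by the shell command python3 -m crank 'ROWS' [OPENING] [FORCE]. ROWS is JSON, a list of rows, each a list of 2 entries, a list of its own where there are three numbers: the shift along the tool's x, y, z in units of 40 mm (1.0 is 40 mm), then the turn, a rotation vector about the tool's x, y, z in units of 6 degrees (1.0 is 6 degrees). In form: [[[dx, dy, dz], [wx, wy, wz]], ...]. A call has 1 to 12 rows; each row is the pose to reach, as a shift and turn from the pose commanded when the call began, along the tool's axes at that moment; what a row does not reach only later rows make up. A row lasts 1/12 s, in which the tool goes at most 41.7 mm and 7.16 degrees, less where a joint would pass 70% of its speed; a pose out of reach is approached as far as the arm can. A call with a gripper value outside its range is refused whole. OPENING is the finger opening in mm, from 0 to 91.2, set as the call begins (- or left out, the last holds). The fingers move at their own pace and stop on an object; FORCE is the grip in N (left out, the last holds). Time passes only in rows, so rows that repeat a pose let the fingers close. It gives the time, the measured TCP pose, the force, the opening and the grip force at its end, in the units of the state.
- status.read_state(): the state, without advancing time (a new reading comes with each control period).
- viewer.grab_frame(name): name is "scene" or "top" or "wrist"; returns the picture (384x512x3 uint8, red, green, blue); there is no depth.
- viewer.get_calibration(name): a dict with "fov_y" (degrees; the focal length in pixels is half the picture's height over the tangent of half this angle, whatever the lens; pixels are square), "cx", "cy" (the principal point, pixels), "world_from_camera" (4x4, takes a point from camera to world coordinates); the wrist camera has in their place "hand_eye" (4x4, takes a point from camera to tool coordinates, whose origin is the TCP and whose axes are the flange's). Camera axes: x right, y up, looking along -z (the intrinsics and any distortion apply to the point x, -y, -z); pixel columns grow to the right and rows downward; lengths in m; the calibration is good to about 2 mm. A picture is of the moment at which its call begins: read the wrist's pose just before it. get_calibration takes no time and is no camera call.
- ctrl.hand_in(): hands the job in; it is judged then, once.
The state is a dict: "time_s": time; "qpos": joint angles; "dq": joint speeds; "tau": joint torques, N m; "tool_pos": TCP position; "orientation": TCP orientation; "ft_force": force on the tool from outside, world axes, zero at the start; "moment": the same for the moment, N m; "width": opening from 0.0 (shut) to 1.0 (fully open); "grasp_force": force on a finger pad.
Only numpy, scipy, OpenCV 4.12 (cv2) and the standard library are available. Lean on these libraries where they do the work, as an engineer would, in place of code of your own. Each camera call takes 0.05 s, during which the arm holds its last target. There are 200 camera calls.

## Working session

There is one attempt and no reset: what is moved stays moved. The work goes in short steps, Python scripts to look and compute and a shell command to move; the robot and the scene stay as the last step left them, time stands still between calls to the robot, and variables do not carry over. Pictures are saved under pics/ and viewed, at most 14 in all, crops included, and the job is handed in when it is done.

```bash
ls; mkdir -p pics; cat > h.py <<'E'
import numpy as np, cv2
from bench import status, viewer
from scipy.spatial.transform import Rotation as R
def grab(name,fn=None):
    s=status.read_state(); im=viewer.grab_frame(name)
    if fn: cv2.imwrite('pics/'+fn,cv2.cvtColor(im,cv2.COLOR_RGB2BGR))
    return im,s
def rot(s): q=s['orientation']; return R.from_quat([q[1],q[2],q[3],q[0]]).as_matrix()
def cam(name,s=None):
    c=viewer.get_calibration(name)
    if name=='wrist':
        T=np.eye(4); T[:3,:3]=rot(s); T[:3,3]=s['tool_pos']; T=T@np.array(c['hand_eye'])
    else: T=np.array(c['world_from_camera'])
    f=192/np.tan(np.radians(c['fov_y'])/2)
    return T,f,c
E
python3 - <<'E'
from h import *
for n in ['scene','top','wrist']:
    im,s=grab(n,n+'0.png'); print(n,viewer.get_calibration(n))
print(s)
E
```

```text
pics
scene {'fov_y': 42.42483661784809, 'cx': 261.7268015071559, 'cy': 193.2483307882735, 'world_from_camera': array([[ 0.55593126, -0.56196798,  0.61248055,  1.54510603],
       [ 0.83097644,  0.39387033, -0.39286679, -0.59752999],
       [-0.02045936,  0.72736384,  0.68594698,  1.15922097],
       [ 0.        ,  0.        ,  0.        ,  1.        ]])}
top {'fov_y': 47.19971822290869, 'cx': 253.20728431220715, 'cy': 182.11161985892952, 'world_from_camera': array([[ 0.00813475,  0.98705684, -0.16016433,  0.38113974],
       [-0.99977416,  0.01117287,  0.01807733,  0.01014092],
       [ 0.01963284,  0.1599811 ,  0.98692482,  1.50909698],
       [ 0.        ,  0.        ,  0.        ,  1.        ]])}
wrist {'fov_y': 59.601178095624405, 'cx': 257.86158690157964, 'cy': 198.75297925947055, 'hand_eye': array([[ 4.85562217e-04,  9.63858888e-01,  2.66412853e-01,
         7.46497180e-02],
       [ 9.99999874e-01, -5.02838566e-04, -3.36595868e-06,
         2.19880499e-03],
       [ 1.30718348e-04,  2.66412821e-01, -9.63859010e-01,
         1.89894657e-02],
       [ 0.00000000e+00,  0.00000000e+00,  0.00000000e+00,
         1.00000000e+00]])}
{'time_s': 0.1, 'qpos': array([-1.15799175e+00,  3.20231997e-01,  1.56553243e+00, -2.25784088e-05,
        1.25739472e+00, -1.99616868e-02]), 'dq': array([ 0.00056699,  0.00022055, -0.00172895, -0.0015165 , -0.00134145,
        0.00146356]), 'tau': array([ 3.68180363e-04, -4.13331485e+01, -2.32509917e+01,  7.30535388e-02,
        4.21923702e-02, -5.37957101e-05]), 'tool_pos': array([ 0.24110667, -0.5218523 ,  0.40401136]), 'orientation': array([-7.66089994e-04,  9.76679324e-01,  2.14701851e-01, -1.63389119e-04]), 'ft_force': array([ 0.45859599, -0.17345382, -0.49386802]), 'moment': array([ 0.03819881, -0.00841457, -0.00230354]), 'grasp_force': 0.0, 'width': 1.001662695121603}
```

View pics/scene0.png

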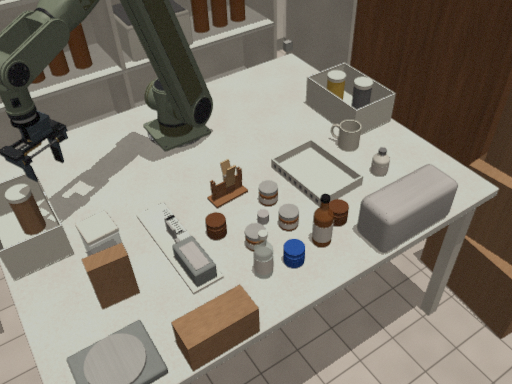

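View pics/top0.png

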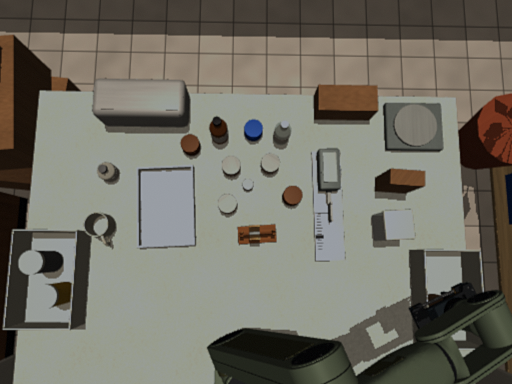

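The scene shows the strip with the clip at scene (228,180) / top (257,234), gauge at top (329,205), and bin at top (167,207). Three steel-lidded jars stand at top (231,165), (270,163), (228,203). The look-alikes are brown ones at top (190,145) and (292,196), and a blue one at (253,129). The tall yellow jar in the left caddy is at top (55,293). I'll check with a close crop.

```bash
python3 - <<'E'
from h import *
a=cv2.imread('pics/scene0.png'); t=cv2.imread('pics/top0.png')
c=cv2.resize(a[145:275,190:350],(800,650),interpolation=3)[:600]
cv2.imwrite('pics/c1.png',c)
c=cv2.resize(t[110:270,170:350],(675,600),interpolation=3)
cv2.imwrite('pics/c2.png',c)
E
```

```text
(no output)
```

View pics/c1.png

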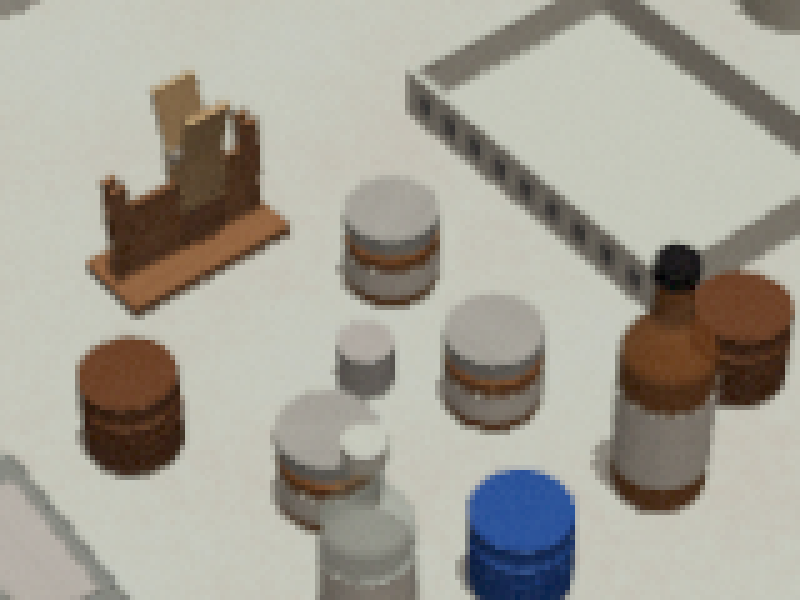

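View pics/c2.png

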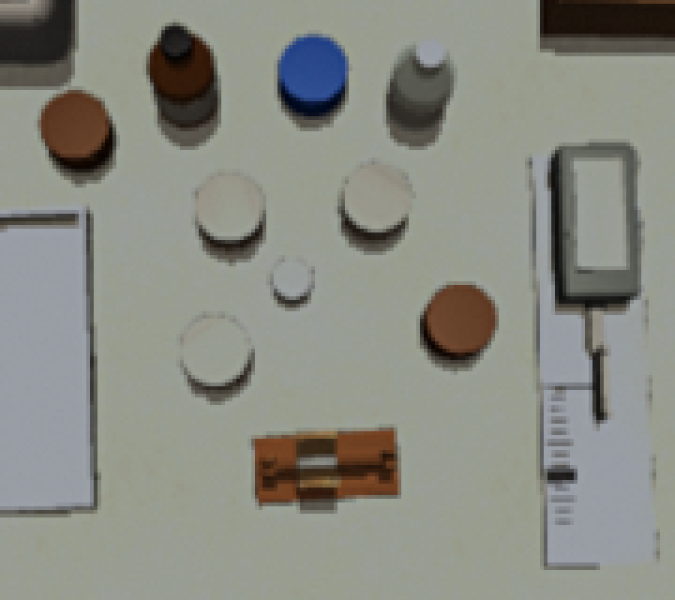

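The crop confirms three amber steel-lidded jars with a label, at top px (228,203), (231,165) and (270,163); the brown-lidded and blue ones are not meant. The clip sits just left of the strip's middle. Next I'll triangulate.

```bash
cat >> h.py <<'E'
def ray(name,uv,s=None):
    T,f,c=cam(name,s); d=np.array([(uv[0]-c['cx'])/f,-(uv[1]-c['cy'])/f,-1.])
    d=T[:3,:3]@d; return T[:3,3],d/np.linalg.norm(d)
def plane(name,uv,z,s=None):
    o,d=ray(name,uv,s); return o+d*(z-o[2])/d[2]
def tri(rays):
    A=0;b=0
    for o,d in rays: P=np.eye(3)-np.outer(d,d); A=A+P; b=b+P@o
    p=np.linalg.solve(A,b); return p, max(np.linalg.norm((np.eye(3)-np.outer(d,d))@(p-o)) for o,d in rays)
E
python3 - <<'E'
from h import *
np.set_printoptions(precision=4,suppress=True)
t2=lambda u,v:(170+u/3.75-.4,110+v/3.75-.4); s2=lambda u,v:(190+u/5-.4,145+v/5-.4)
for n,a,b in [('jA',(217,342),(392,208)),('jB',(230,205),(495,330)),('jC',(376,197),(326,432)),('tail+x',(318,440),(207,112)),('tail-x',(318,493),(176,80)),('tin',(292,275),(367,342)),('brown',(460,315),(130,372))]:
    print(n,*tri([ray('top',t2(*a)),ray('scene',s2(*b))]))
for n,a,z in [('base nl',(547,567),.012),('base nr',(655,563),.012),('base fl',(536,157),.012),('mark',(561,475),.012),('pointerL',(545,385),.02),('tab n',(601,418),.065),('tab f',(598,352),.065),('barend',(590,310),.03),('footTL',(255,437),.01),('footTR',(396,430),.01),('footBL',(260,503),.01),('footBR',(399,495),.01)]: print(n,plane('top',t2(*a),z))
for n,a in [('binTL',(139,170)),('TR',(193,167)),('BL',(139,247)),('BR',(196,246))]: print(n,plane('top',a,.04))
for n,a in [('mug',(98,227)),('sauce',(218,130)),('syrup',(283,130)),('canister',(399,222)),('packet',(400,180)),('vit',(107,172))]: print(n,plane('top',a,.1))
E
```

```text
jA [0.5514 0.0669 0.0637] 0.0015569152362831765
jB [0.6762 0.0584 0.0583] 0.0006426647088596995
jC [ 0.6855 -0.0733  0.0551] 0.0012146930101399164
tail+x [ 0.4634 -0.0195  0.127 ] 0.0006484856046789171
tail-x [ 0.4202 -0.0188  0.1241] 0.001892400879789527
tin [0.6173 0.0016 0.0316] 0.0011173536754036754
brown [ 0.5786 -0.1477  0.06  ] 0.0009185265713192656
base nl [ 0.3584 -0.2289  0.012 ]
base nr [ 0.3626 -0.3263  0.012 ]
base fl [ 0.7351 -0.2241  0.012 ]
mark [ 0.4404 -0.2428  0.012 ]
pointerL [ 0.5212 -0.2282  0.02  ]
tab n [ 0.4884 -0.2699  0.065 ]
tab f [ 0.5466 -0.2684  0.065 ]
barend [ 0.589  -0.2686  0.03  ]
footTL [0.4723 0.0345 0.01  ]
footTR [ 0.4798 -0.0934  0.01  ]
footBL [0.413  0.0292 0.01  ]
footBR [ 0.4213 -0.0962  0.01  ]
binTL [0.6567 0.3702 0.04  ]
TR [0.6692 0.1882 0.04  ]
BL [0.3989 0.3574 0.04  ]
BR [0.4038 0.1703 0.04  ]
mug [0.4599 0.4758 0.1   ]
sauce [0.7831 0.1022 0.1   ]
syrup [ 0.786  -0.1131  0.1   ]
canister [ 0.4849 -0.4866  0.1   ]
packet [ 0.6223 -0.4961  0.1   ]
vit [0.6376 0.4583 0.1   ]
```

```bash
cat > go.py <<'E'
import sys; from h import *
# go.py x y z yaw_deg(tool x axis in world): units relative to measured pose; tool kept pointing down
x,y,z,yw=map(float,sys.argv[1:5]); s=status.read_state(); M=rot(s)
a=np.radians(yw); X=np.array([np.cos(a),np.sin(a),0]); Z=np.array([0,0,-1.]); T=np.c_[X,np.cross(Z,X),Z]
d=M.T@(np.array([x,y,z])-s['tool_pos'])/.04; w=R.from_matrix(M.T@T).as_rotvec(degrees=True)/6
print('t',round(s['time_s'],2),'pos',s['tool_pos'].round(4),'yaw',np.degrees(np.arctan2(M[1,0],M[0,0])).round(2),'shift',d.round(3),'turn',w.round(3))
E
python3 go.py .517 -.269 .42 93.4; python3 go.py .442 -.019 .42 93.4
```

```text
t 0.15 pos [ 0.2411 -0.5219  0.4041] yaw 24.8 shift [ 8.912 -2.847 -0.393] turn [-1.1000e-02 -8.0000e-03 -1.1434e+01]
t 0.15 pos [ 0.2411 -0.5219  0.4041] yaw 24.8 shift [ 9.832 -9.307 -0.384] turn [-1.1000e-02 -8.0000e-03 -1.1434e+01]
```

```bash
python3 -m crank '[[[8.9,-2.85,-0.4],[0,0,-11.4]],[[8.9,-2.85,-0.4],[0,0,-11.4]],[[8.9,-2.85,-0.4],[0,0,-11.4]],[[8.9,-2.85,-0.4],[0,0,-11.4]],[[8.9,-2.85,-0.4],[0,0,-11.4]],[[8.9,-2.85,-0.4],[0,0,-11.4]],[[8.9,-2.85,-0.4],[0,0,-11.4]],[[8.9,-2.85,-0.4],[0,0,-11.4]],[[8.9,-2.85,-0.4],[0,0,-11.4]],[[8.9,-2.85,-0.4],[0,0,-11.4]],[[8.9,-2.85,-0.4],[0,0,-11.4]],[[8.9,-2.85,-0.4],[0,0,-11.4]]]' 91
python3 - <<'E'
from h import *
import pickle
im,s=grab('wrist','w1.png'); pickle.dump(s,open('w1.pkl','wb'))
E
python3 go.py .442 -.019 .42 93.4
```

```text
time_s: 1.15
tool_pos: [0.5165, -0.269, 0.4203]
orientation: [-0.0, 0.688, 0.726, -0.0]
ft_force: [-0.4, -1.1, -0.5]
width: 1.0
grasp_force: 0.0
t 1.2 pos [ 0.5161 -0.2695  0.4204] yaw 93.07 shift [ 6.353 -1.514  0.012] turn [-0.01  -0.    -0.055]
```

View pics/w1.png

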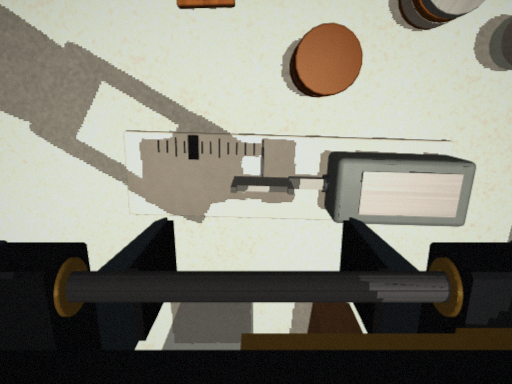

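The wrist view shows the gauge: tab around (262,184), pointer at (263,142-178), broad mark (193,147), housing (400,190). I'll zoom on the tab and move over the clip.

```bash
python3 -m crank '[[[6.35,-1.5,0],[0,0,0]],[[6.35,-1.5,0],[0,0,0]],[[6.35,-1.5,0],[0,0,0]],[[6.35,-1.5,0],[0,0,0]],[[6.35,-1.5,0],[0,0,0]],[[6.35,-1.5,0],[0,0,0]],[[6.35,-1.5,0],[0,0,0]],[[6.35,-1.5,0],[0,0,0]],[[6.35,-1.5,0],[0,0,0]]]'
python3 - <<'E'
from h import *
import pickle
im,s=grab('wrist','w2.png'); pickle.dump(s,open('w2.pkl','wb'))
im,_=grab('scene','scene1.png')
a=cv2.imread('pics/w1.png')[120:210,180:340]; b=cv2.imread('pics/w2.png')[100:300,150:360]; c=cv2.imread('pics/scene1.png')[190:260,130:230]
o=np.zeros((600,800,3),np.uint8)
o[:270,:480]=cv2.resize(a,None,fx=3,fy=3,interpolation=3)
o[:210,490:790]=cv2.resize(c,None,fx=3,fy=3,interpolation=3)
o[280:600,:336]=cv2.resize(b,(336,320),interpolation=3)
o[220:600,345:]=cv2.resize(cv2.imread('pics/w2.png')[120:312,140:370],(455,380),interpolation=3)
cv2.imwrite('pics/c3.png',o)
E
```

```text
time_s: 1.95
tool_pos: [0.4422, -0.0196, 0.421]
orientation: [0.001, 0.687, 0.726, -0.0]
ft_force: [-0.1, 0.4, 0.3]
width: 0.997
grasp_force: 0.0
```

View pics/c3.png

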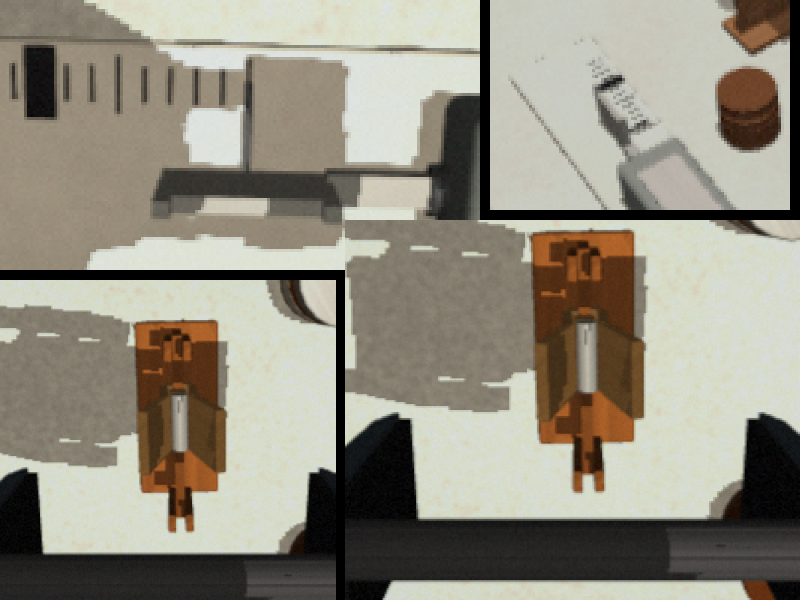

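The close view (w2) shows the clip tails either side of the grey pin at w2 px (262,189), jaws on the strip edge. The tab's top edge with its two ears is centred at w1 px (262,188.5).

```bash
python3 - <<'E'
from h import *
import pickle
np.set_printoptions(precision=4,suppress=True)
s1=pickle.load(open('w1.pkl','rb'));s2=pickle.load(open('w2.pkl','rb'))
p1=lambda u,v:(180+u/3-.33,120+v/3-.33)
p2=lambda u,v:(140+(u-345)/1.978-.25,120+(v-220)/1.978-.25)
for n,a,z in [('tab c',(247,206),.065),('ear l',(152,208),.069),('ear r',(341,208),.069),('base TL',(0,38),.012),('base TR',(480,49),.012),('mark',(40,82),.012),('ptr',(249,60),.02),('ptr root',(249,165),.05)]: print(n,plane('wrist',p1(*a),z,s1))
print('tab tri top',tri([ray('wrist',p1(152,208),s1),ray('top',(169.6+601/3.75,109.6+418/3.75))]),tri([ray('wrist',p1(341,208),s1),ray('top',(169.6+598/3.75,109.6+352/3.75))]))
for n,a,z in [('pin',(587,357),.09),('pin far',(587,322),.09),('pin near',(587,393),.09),('tailL',(537,420),.135),('tailR',(645,433),.135),('tailLf',(551,325),.135),('tailRf',(627,325),.135),('pegf',(584,250),.095),('pegn',(588,473),.095),('footTL',(532,232),.01),('footTR',(634,232),.01),('footBL',(540,442),.01),('footBR',(634,442),.01)]: print(n,plane('wrist',p2(*a),z,s2))
E
```

```text
tab c [ 0.5211 -0.2774  0.065 ]
ear l [ 0.4888 -0.279   0.069 ]
ear r [ 0.5529 -0.2754  0.069 ]
base TL [ 0.4246 -0.2298  0.012 ]
base TR [ 0.6075 -0.2238  0.012 ]
mark [ 0.4398 -0.2456  0.012 ]
ptr [ 0.5196 -0.232   0.02  ]
ptr root [ 0.5213 -0.2661  0.05  ]
tab tri top (array([ 0.4885, -0.2704,  0.0856]), np.float64(0.004655163748661846)) (array([ 0.528 , -0.2318,  0.2535]), np.float64(0.002936958355422368))
pin [ 0.4471 -0.0233  0.09  ]
pin far [ 0.4461 -0.0061  0.09  ]
pin near [ 0.4482 -0.0415  0.09  ]
tailL [ 0.4263 -0.041   0.135 ]
tailR [ 0.4727 -0.0443  0.135 ]
tailLf [0.4305 0.0003 0.135 ]
tailRf [0.4615 0.002  0.135 ]
pegf [0.4427 0.028  0.095 ]
pegn [ 0.451  -0.0817  0.095 ]
footTL [0.4131 0.0297 0.01  ]
footTR [0.472  0.0329 0.01  ]
footBL [ 0.4229 -0.0996  0.01  ]
footBR [ 0.482  -0.0963  0.01  ]
```

```bash
python3 go.py .447 -.0238 .295 94
```

```text
t 2.05 pos [ 0.4428 -0.0204  0.4208] yaw 93.05 shift [-0.088  0.099  3.145] turn [ 0.004  0.008 -0.158]
```

```bash
python3 -m crank '[[[-0.08,0.1,0.7],[0,0,-0.16]],[[-0.08,0.1,1.6],[0,0,-0.16]],[[-0.08,0.1,2.4],[0,0,-0.16]],[[-0.08,0.1,2.9],[0,0,-0.16]],[[-0.08,0.1,3.15],[0,0,-0.16]],[[-0.08,0.1,3.15],[0,0,-0.16]]]' 91
python3 -m crank '[[[0,0,0],[0,0,0]],[[0,0,0],[0,0,0]],[[0,0,0],[0,0,0]],[[0,0,0],[0,0,0]],[[0,0,0],[0,0,0]],[[0,0,0],[0,0,0]],[[0,0,0],[0,0,0]],[[0,0,0],[0,0,0]]]' 10 30
python3 -m crank '[[[0,0,0],[0,0,0]],[[0,0,0],[0,0,0]],[[0,0,0],[0,0,0]],[[0,0,0],[0,0,0]]]'; python3 go.py .447 -.0238 .295 94
```

```text
time_s: 2.55
tool_pos: [0.4463, -0.0235, 0.2921]
orientation: [-0.002, 0.682, 0.731, -0.002]
ft_force: [-1.1, -0.5, 0.6]
width: 0.994
grasp_force: 0.0
time_s: 3.22
tool_pos: [0.4472, -0.0218, 0.2957]
orientation: [0.001, 0.681, 0.732, 0.001]
ft_force: [-0.1, 0.4, 15.7]
width: 0.446
grasp_force: 11.4
time_s: 3.55
tool_pos: [0.449, -0.0217, 0.2986]
orientation: [0.004, 0.681, 0.732, 0.004]
ft_force: [0.6, 1.0, 20.7]
width: 0.217
grasp_force: 30.0
t 3.55 pos [ 0.449  -0.0217  0.2986] yaw 94.14 shift [-0.047 -0.055  0.09 ] turn [0.104 0.007 0.024]
```

```bash
python3 -m crank '[[[0,0,-0.1],[0,0,0]],[[0,0,-0.2],[0,0,0]],[[0,0,-0.4],[0,0,0]],[[0,0,-0.6],[0,0,0]],[[0,0,-0.9],[0,0,0]],[[0,0,-1.2],[0,0,0]],[[0,0,-1.6],[0,0,0]],[[0,0,-2],[0,0,0]],[[0,0,-2.5],[0,0,0]],[[0,0,-3],[0,0,0]],[[0,0,-3],[0,0,0]],[[0,0,-3],[0,0,0]]]'
python3 - <<'E'
from h import *
im,s=grab('wrist','w3.png'); im,_=grab('scene','scene3.png')
a=cv2.imread('pics/w3.png')[100:384,100:400]; b=cv2.imread('pics/scene3.png')[60:230,150:320]
cv2.imwrite('pics/c4.png',np.hstack([cv2.resize(a,(400,379)),cv2.resize(b,(379,379),interpolation=3)]))
E
python3 go.py .521 -.2774 .36 2.2; python3 go.py .521 -.2774 .36 182.2
```

```text
time_s: 4.55
tool_pos: [0.4466, -0.0219, 0.4155]
orientation: [0.001, 0.681, 0.732, 0.001]
ft_force: [-0.3, 0.5, -1.2]
width: 0.22
grasp_force: 30.0
t 4.65 pos [ 0.4462 -0.0219  0.4138] yaw 94.16 shift [-6.507  1.405  1.34 ] turn [-1.7000e-02  1.5000e-02  1.5327e+01]
t 4.65 pos [ 0.4462 -0.0219  0.4138] yaw 94.16 shift [-6.507  1.405  1.34 ] turn [ -0.015  -0.017 -14.673]
```

View pics/c4.png

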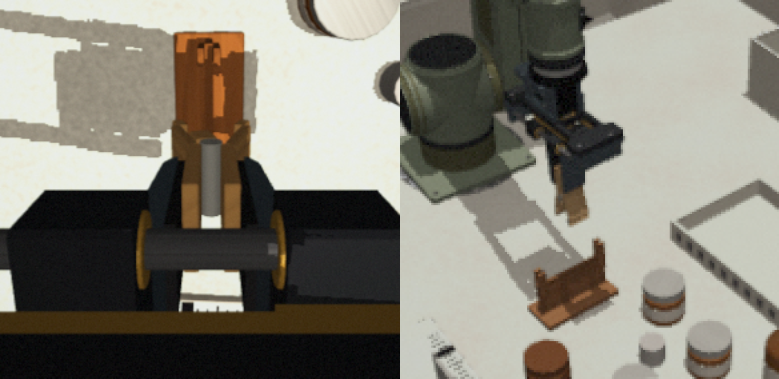

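```bash
python3 -m crank '[[[-6.5,1.4,0],[0,0,15.3]],[[-6.5,1.4,0],[0,0,15.3]],[[-6.5,1.4,0],[0,0,15.3]],[[-6.5,1.4,0],[0,0,15.3]],[[-6.5,1.4,0],[0,0,15.3]],[[-6.5,1.4,0],[0,0,15.3]],[[-6.5,1.4,0],[0,0,15.3]],[[-6.5,1.4,0],[0,0,15.3]],[[-6.5,1.4,0],[0,0,15.3]],[[-6.5,1.4,0],[0,0,15.3]],[[-6.5,1.4,0],[0,0,15.3]],[[-6.5,1.4,0],[0,0,15.3]]]'
python3 -m crank '[[[0,0,0],[0,0,1]],[[0,0,0],[0,0,1]],[[0,0,0],[0,0,1]]]'
python3 - <<'E'
from h import *
import pickle
im,s=grab('wrist','w4.png'); pickle.dump(s,open('w4.pkl','wb'))
a=cv2.imread('pics/w4.png')[90:384,60:460]
cv2.imwrite('pics/c5.png',cv2.resize(a,(800,588),interpolation=3))
E
python3 go.py .521 -.2774 .36 2.2

```

```text
time_s: 5.65
tool_pos: [0.5212, -0.2772, 0.4127]
orientation: [-0.001, 0.998, 0.068, -0.002]
ft_force: [0.6, 0.4, -0.7]
width: 0.22
grasp_force: 30.0
time_s: 5.9
tool_pos: [0.5212, -0.2771, 0.4133]
orientation: [-0.001, 1.0, 0.021, -0.001]
ft_force: [-0.6, 0.1, -1.3]
width: 0.217
grasp_force: 30.0
t 5.95 pos [ 0.5212 -0.2771  0.4136] yaw 2.36 shift [-0.004  0.008  1.341] turn [-0.01   0.017  0.026]
```

View pics/c5.png

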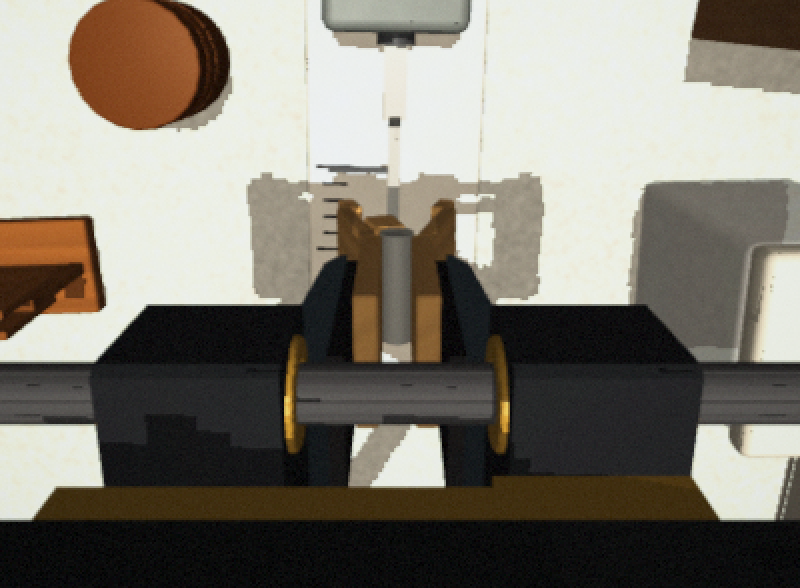

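```bash
python3 - <<'E'
from h import *
import pickle
np.set_printoptions(precision=4,suppress=True)
s=pickle.load(open('w4.pkl','rb'))
p=lambda u,v:(60+u/2-.25,90+v/2-.25)
for n,a,z in [('ear far top',(394.5,118),.074),('tab edge',(393,188),.065),('pin c',(397,288),.205),('pin f',(397,232),.205),('pin n',(397,345),.205),('crot',(384,222),.185),('bar',(398,55),.04)]: print(n,plane('wrist',p(*a),z,s))
# two-view pin height from w3 (tool frame) scale check
T,f,c=cam('wrist',s); print(f)
E
```

```text
ear far top [ 0.5568 -0.2766  0.074 ]
tab edge [ 0.5206 -0.2773  0.065 ]
pin c [ 0.5221 -0.2792  0.205 ]
pin f [ 0.5397 -0.2785  0.205 ]
pin n [ 0.5032 -0.28    0.205 ]
crot [ 0.5369 -0.2744  0.185 ]
bar [ 0.5849 -0.2771  0.04  ]
335.2429066891746
```

```bash
python3 -m crank '[[[0.02,-0.03,0.5],[0,0,0]],[[0.02,-0.03,1.1],[0,0,0]],[[0.02,-0.03,1.6],[0,0,0]],[[0.02,-0.03,2],[0,0,0]],[[0.02,-0.03,2.3],[0,0,0]],[[0.02,-0.03,2.5],[0,0,0]],[[0.02,-0.03,2.7],[0,0,0]],[[0.02,-0.03,2.85],[0,0,0]],[[0.02,-0.03,2.93],[0,0,0]],[[0.02,-0.03,2.93],[0,0,0]],[[0.02,-0.03,2.93],[0,0,0]]]'
python3 -m crank '[[[0,0,0.03],[0,0,0]],[[0,0,0.06],[0,0,0]],[[0,0,0.06],[0,0,0]]]'
```

```text
time_s: 6.87
tool_pos: [0.5222, -0.276, 0.2979]
orientation: [0.0, 1.0, 0.019, 0.0]
ft_force: [-0.2, 0.3, 1.1]
width: 0.218
grasp_force: 30.0
time_s: 7.12
tool_pos: [0.5221, -0.2759, 0.2953]
orientation: [0.0, 1.0, 0.019, 0.0]
ft_force: [0.6, 0.6, -0.9]
width: 0.22
grasp_force: 30.0
```

```bash
python3 -m crank '[[[0,0,0.03],[0,0,0]],[[0,0,0.06],[0,0,0]],[[0,0,0.06],[0,0,0]]]'
python3 - <<'E'
from h import *
im,s=grab('wrist','w5.png'); grab('scene','scene5.png')
a=cv2.imread('pics/w5.png')[90:384,100:400];b=cv2.imread('pics/scene5.png')[140:270,110:240]
cv2.imwrite('pics/c6.png',np.hstack([cv2.resize(a,(400,392)),cv2.resize(b,(392,392),interpolation=3)]))
E
```

```text
time_s: 7.37
tool_pos: [0.5222, -0.276, 0.2943]
orientation: [0.0, 1.0, 0.019, 0.001]
ft_force: [-0.7, 0.8, 7.0]
width: 0.223
grasp_force: 30.0
```

View pics/c6.png

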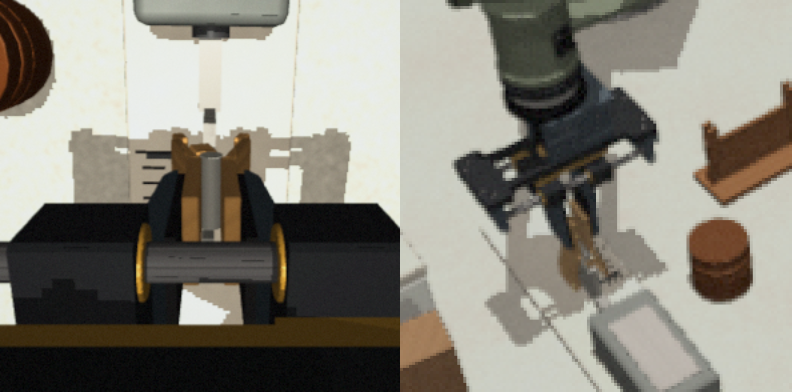

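```bash
python3 -m crank '[[[0,0,0],[0,0,0]],[[0,0,0],[0,0,0]],[[0,0,0],[0,0,0]],[[0,0,0],[0,0,0]],[[0,0,0],[0,0,0]]]' 40
python3 -m crank '[[[0,0,0],[0,0,0]],[[0,0,0],[0,0,0]],[[0,0,0],[0,0,0]],[[0,0,0],[0,0,0]],[[0,0,0],[0,0,0]],[[0,0,-0.3],[0,0,0]],[[0,0,-0.7],[0,0,0]],[[0,0,-1.2],[0,0,0]],[[0,0,-1.6],[0,0,0]],[[0,0,-2],[0,0,0]],[[0,0,-2],[0,0,0]]]' 91
python3 - <<'E'
from h import *
import pickle
im,s=grab('wrist','w6.png'); pickle.dump(s,open('w6.pkl','wb')); grab('scene','scene6.png')
a=cv2.imread('pics/w6.png')[90:384,100:400];b=cv2.imread('pics/scene6.png')[140:270,110:240]
cv2.imwrite('pics/c7.png',np.hstack([cv2.resize(a,(400,392)),cv2.resize(b,(392,392),interpolation=3)]))
E
python3 go.py .522 -.2774 .36 92.2;python3 go.py .522 -.2774 .36 -87.8
```

```text
time_s: 7.88
tool_pos: [0.522, -0.276, 0.2924]
orientation: [-0.0, 1.0, 0.019, -0.0]
ft_force: [0.0, 0.7, -0.9]
width: 0.437
grasp_force: 7.5
time_s: 8.8
tool_pos: [0.5227, -0.2763, 0.3763]
orientation: [0.002, 1.0, 0.019, 0.003]
ft_force: [0.6, -0.1, 1.1]
width: 1.001
grasp_force: 0.0
t 8.9 pos [ 0.522  -0.2759  0.3729] yaw 2.22 shift [-0.002  0.037  0.322] turn [ 1.0000e-02 -2.0000e-03 -1.4997e+01]
t 8.9 pos [ 0.522  -0.2759  0.3729] yaw 2.22 shift [-0.002  0.037  0.322] turn [-2.0000e-03 -1.0000e-02  1.5003e+01]
```

View pics/c7.png

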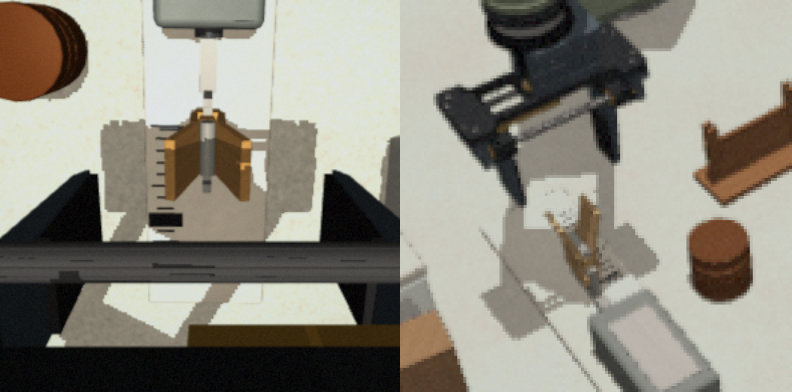

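The clip sits on the tab between the ears (pin at w6 px about (256,204)), tails flared, jaws shut. Next I turn 90° to take it by its end faces.

```bash
python3 - <<'E'
from h import *
import pickle
s=pickle.load(open('w6.pkl','rb'))
for v in (120,150,181): print(plane('wrist',(100+208.5/1.333,90+v/1.333),.085,s).round(4))
E
python3 -m crank '[[[0,0.03,0],[0,0,-15]],[[0,0.03,0],[0,0,-15]],[[0,0.03,0],[0,0,-15]],[[0,0.03,0],[0,0,-15]],[[0,0.03,0],[0,0,-15]],[[0,0.03,0],[0,0,-15]],[[0,0.03,0],[0,0,-15]],[[0,0.03,0],[0,0,-15]],[[0,0.03,0],[0,0,-15]],[[0,0.03,0],[0,0,-15]],[[0,0.03,0],[0,0,-15]],[[0,0.03,0],[0,0,-15]]]'
python3 -m crank '[[[0,0,0],[0,0,-1.2]],[[0,0,0],[0,0,-1.2]],[[0,0,0],[0,0,-1.2]]]'
python3 go.py .522 -.2774 .281 92.2
```

```text
[ 0.5409 -0.2777  0.085 ]
[ 0.5215 -0.2784  0.085 ]
[ 0.5007 -0.2792  0.085 ]
time_s: 9.9
tool_pos: [0.5219, -0.277, 0.3709]
orientation: [-0.002, 0.716, 0.698, -0.0]
ft_force: [-0.1, 0.3, -1.3]
width: 0.997
grasp_force: 0.0
time_s: 10.15
tool_pos: [0.5219, -0.277, 0.3714]
orientation: [-0.001, 0.674, 0.738, -0.0]
ft_force: [-0.1, -0.1, -0.2]
width: 0.995
grasp_force: 0.0
t 10.15 pos [ 0.5219 -0.277   0.3714] yaw 95.17 shift [-0.012  0.005  2.26 ] turn [-0.018 -0.012  0.496]
```

```bash
python3 -m crank '[[[-0.01,0,0.4],[0,0,0.5]],[[-0.01,0,0.9],[0,0,0.5]],[[-0.01,0,1.4],[0,0,0.5]],[[-0.01,0,1.8],[0,0,0.5]],[[-0.01,0,2.1],[0,0,0.5]],[[-0.01,0,2.3],[0,0,0.5]],[[-0.01,0,2.37],[0,0,0.5]],[[-0.01,0,2.37],[0,0,0.5]]]'
python3 -m crank '[[[0,0,0],[0,0,0]],[[0,0,0],[0,0,0]],[[0,0,0],[0,0,0]],[[0,0,0],[0,0,0]],[[0,0,0],[0,0,0]],[[0,0,0],[0,0,0]],[[0,0,0],[0,0,0]],[[0,0,0],[0,0,0]],[[0,0,0],[0,0,0]],[[0,0,0],[0,0,0]],[[0,0,0],[0,0,0]]]' 25 25
python3 - <<'E'
from h import *
import pickle
im,s=grab('wrist','w7.png'); pickle.dump(s,open('w7.pkl','wb'))
cv2.imwrite('pics/c8.png',cv2.resize(cv2.imread('pics/w7.png')[60:300,100:420],(800,600),interpolation=3))
E
python3 go.py .442 -.2802 .276 92.2
```

```text
time_s: 10.82
tool_pos: [0.5221, -0.2775, 0.2772]
orientation: [-0.001, 0.693, 0.721, -0.0]
ft_force: [-0.4, 1.1, 0.4]
width: 0.997
grasp_force: 0.0
time_s: 11.73
tool_pos: [0.5225, -0.2776, 0.2781]
orientation: [0.001, 0.693, 0.721, 0.0]
ft_force: [1.5, 0.8, 0.0]
width: 0.375
grasp_force: 25.0
t 11.78 pos [ 0.5225 -0.2775  0.2781] yaw 92.34 shift [ 0.016 -2.013  0.05 ] turn [0.011 0.003 0.023]
```

View pics/c8.png

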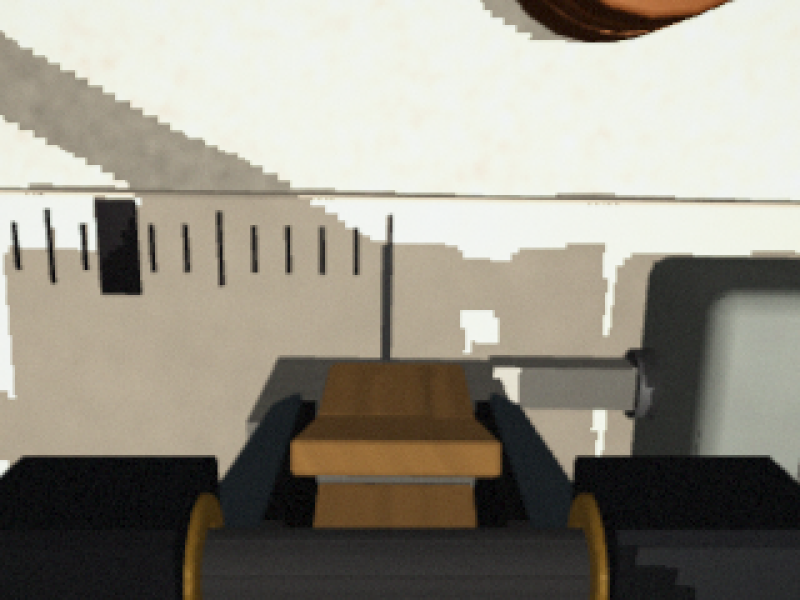

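Held by its end faces (34 mm), pointer at zero at c8 (390,215), broad mark at (118,245). Pulling gently.

```bash
python3 -m crank '[[[0,-0.1,0],[0,0,0]],[[0,-0.25,0],[0,0,0]],[[0,-0.4,0],[0,0,0]],[[0,-0.58,0],[0,0,0]],[[0,-0.76,0],[0,0,0]],[[0,-0.94,0],[0,0,0]],[[0,-1.12,0],[0,0,0]],[[0,-1.3,0],[0,0,0]],[[0,-1.48,0],[0,0,0]],[[0,-1.65,0],[0,0,0]],[[0,-1.8,0],[0,0,0]],[[0,-1.9,0],[0,0,0]]]'
cat > ptr.py <<'E'
import sys; from h import *
# pointer vs broad mark in the wrist picture: project both onto the ruler plane; saves a crop
im,s=grab('wrist',sys.argv[1]); g=cv2.cvtColor(im,cv2.COLOR_RGB2GRAY)
cv2.imwrite('pics/z'+sys.argv[1],cv2.resize(cv2.cvtColor(im,cv2.COLOR_RGB2BGR)[60:300,100:420],(800,600),interpolation=3))
print('t',s['time_s'],'pos',s['tool_pos'].round(4),'F',s['ft_force'].round(1),'w',s['width'].round(3))
E
python3 ptr.py p1.png
```

```text
time_s: 12.78
tool_pos: [0.4455, -0.2801, 0.278]
orientation: [-0.0, 0.693, 0.721, 0.001]
ft_force: [5.3, 3.6, -0.7]
width: 0.369
grasp_force: 25.0Traceback (most recent call last):
  File "ptr.py", line 5, in <module>
    print('t',s['time_s'],'pos',s['tool_pos'].round(4),'F',s['ft_force'].round(1),'w',s['width'].round(3))
                                                                                      ^^^^^^^^^^^^^^^^
AttributeError: 'float' object has no attribute 'round'
```

View pics/zp1.png

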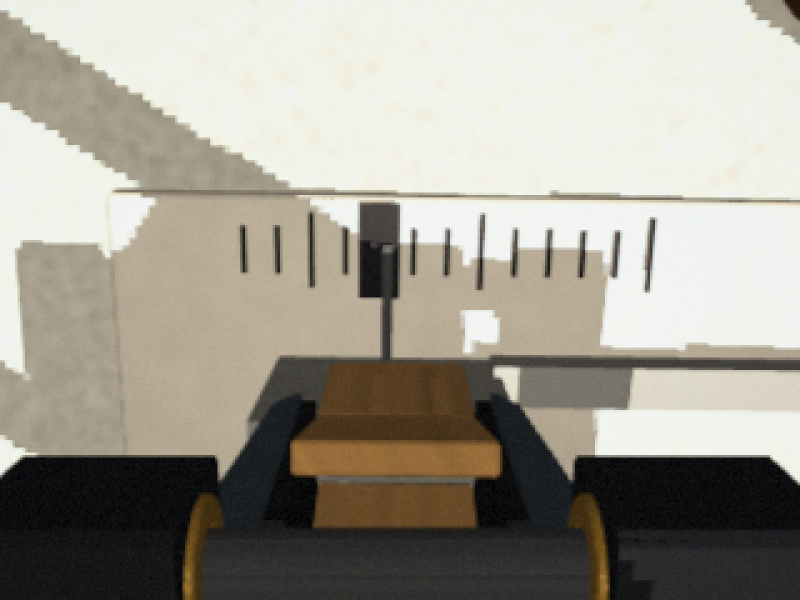

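The pointer is about 3 mm short of the mark's middle (389 vs 379 px, 34 px per cm), with no slip. I'll correct, hold over 1 s, then ease back.

```bash
sed -i "s/s\['width'\].round(3)/s['width']/" ptr.py
python3 -m crank '[[[0,-0.04,0],[0,0,0]],[[0,-0.08,0],[0,0,0]],[[0,-0.08,0],[0,0,0]],[[0,-0.08,0],[0,0,0]],[[0,-0.08,0],[0,0,0]],[[0,-0.08,0],[0,0,0]],[[0,-0.08,0],[0,0,0]],[[0,-0.08,0],[0,0,0]],[[0,-0.08,0],[0,0,0]],[[0,-0.08,0],[0,0,0]],[[0,-0.08,0],[0,0,0]],[[0,-0.08,0],[0,0,0]]]'
python3 ptr.py p2.png
python3 -m crank '[[[0,0,0],[0,0,0]],[[0,0,0],[0,0,0]],[[0,0,0],[0,0,0]],[[0,0,0],[0,0,0]],[[0,0,0],[0,0,0]],[[0,0,0],[0,0,0]],[[0,0,0],[0,0,0]]]'
python3 -c "
import cv2,numpy as np
a=cv2.imread('pics/zp2.png')[180:310,200:700]; g=cv2.imread('pics/p2.png',0)
for r in (145,150,155,160,165,170,175,190,200): print(r,g[r,240:270])"
```

```text
time_s: 13.83
tool_pos: [0.4429, -0.2801, 0.2781]
orientation: [-0.0, 0.693, 0.721, 0.001]
ft_force: [5.6, 5.4, -0.4]
width: 0.373
grasp_force: 25.0
t 13.8333 pos [ 0.4429 -0.2801  0.2781] F [ 5.6  5.4 -0.4] w 0.3729717544471688
time_s: 14.47
tool_pos: [0.4429, -0.2802, 0.2781]
orientation: [-0.0, 0.693, 0.721, 0.001]
ft_force: [6.1, 4.6, 0.2]
width: 0.374
grasp_force: 25.0
145 [242 244 243 243 243 244 243 181  78  67  71  68  71  71  72  69  70  68
  72  70  73  71  71 107 225 244 243 244 243 242]
150 [231 203 217 238 242 243 242 184  76  71  66  68  67  70  71  68  68  73
  71  74  71  72  69 145 230 243 243 243 243 243]
155 [155  82  46 144 231 244 212 117  65  66  68  65  67  67  66  68  63  69
  67  71  68  66  70 142 232 243 243 230 147  72]
160 [132  58  47 146 177 175 175 107  23  53  67  63  50  93 120 118 104  55
  22  16  24  24  23 102 155 172 172 146  80  44]
165 [130  54  45 146 173 173 174 104  21  22  23  21  37  46  56  55  48  28
  19  22  20  18  20 103 157 171 171 149  75  42]
170 [169 163 160 170 173 175 174 106  22  20  20  22  32  48  55  55  46  28
  19  21  15  24  21 105 160 174 173 163 150 151]
175 [177 175 175 175 181 176 176 107  23  22  22  15  30  48  53  52  46  31
  19  20  21  20  23 139 174 173 173 174 171 171]
190 [179 175 176 174 174 176 177 173 175 175 174 175 125  62  54  57  93 153
 175 174 174 173 174 172 174 174 172 177 174 174]
200 [177 174 175 177 171 173 173 174 172 172 173 171 121  64  50  48 119 162
 173 173 177 176 174 176 173 174 175 171 173 172]
```

The pointer stands on the mark (pointer at 254.3 px, mark middle 255), held 1.6 s. Easing home.

```bash

python3 -m crank '[[[0,0.06,0],[0,0,0]],[[0,0.15,0],[0,0,0]],[[0,0.25,0],[0,0,0]],[[0,0.35,0],[0,0,0]],[[0,0.45,0],[0,0,0]],[[0,0.55,0],[0,0,0]],[[0,0.65,0],[0,0,0]],[[0,0.75,0],[0,0,0]],[[0,0.85,0],[0,0,0]],[[0,0.95,0],[0,0,0]],[[0,1.05,0],[0,0,0]],[[0,1.15,0],[0,0,0]]]'
python3 -m crank '[[[0,0.1,0],[0,0,0]],[[0,0.2,0],[0,0,0]],[[0,0.3,0],[0,0,0]],[[0,0.4,0],[0,0,0]],[[0,0.5,0],[0,0,0]],[[0,0.6,0],[0,0,0]],[[0,0.68,0],[0,0,0]],[[0,0.74,0],[0,0,0]],[[0,0.79,0],[0,0,0]],[[0,0.82,0],[0,0,0]],[[0,0.84,0],[0,0,0]],[[0,0.84,0],[0,0,0]]]'
python3 ptr.py p3.png; python3 -c "
import cv2
g=cv2.imread('pics/p3.png',0)
for r in (150,160,165,185,195): print(r,g[r,236:270])"
```

```text
time_s: 15.47
tool_pos: [0.4891, -0.2787, 0.2781]
orientation: [-0.0, 0.692, 0.721, 0.0]
ft_force: [3.7, 4.5, 2.0]
width: 0.369
grasp_force: 25.0
time_s: 16.47
tool_pos: [0.5226, -0.2776, 0.278]
orientation: [0.0, 0.692, 0.722, -0.0]
ft_force: [1.6, 2.9, 3.2]
width: 0.372
grasp_force: 25.0
t 16.4667 pos [ 0.5226 -0.2776  0.278 ] F [1.6 2.9 3.2] w 0.37194949712940095
150 [173 169 168 170 168 175 186 216 238 243 243 243 243 242 243 243 243 243
 214 127  76 183 236 242 243 242 243 243 243 242 243 243 243 243]
160 [168 171 168 169 172 126  53  70 148 167 172 169 168 168 167 167 151  94
  56  55  47 141 172 174 172 172 171 172 174 172 172 172 169 171]
165 [170 170 171 166 171 128  57  74 150 170 171 171 169 170 176 170 138  80
  57  52  47 139 171 169 172 173 168 169 172 173 169 173 171 171]
185 [171 169 166 168 168 167 167 168 164 167 168 165 165 164 165 167 119  60
  50  55  91 150 166 166 168 171 171 168 170 166 167 168 170 170]
195 [166 169 172 167 171 172 170 169 170 166 169 170 171 170 170 168 119  63
  48  50 114 162 167 169 168 169 167 169 170 165 167 167 167 166]
```

```bash

python3 -m crank '[[[0,0.03,0],[0,0,0]],[[0,0.05,0],[0,0,0]],[[0,0.05,0],[0,0,0]],[[0,0.05,0],[0,0,0]],[[0,0.05,0],[0,0,0]],[[0,0.05,0],[0,0,0]]]'
python3 ptr.py p4.png; python3 -c "
import cv2
for f in ('w7','p4'):
  g=cv2.imread('pics/'+f+'.png',0)
  for r in (160,165,195): print(f,r,g[r,236:264])"
```

```text
time_s: 17.02
tool_pos: [0.524, -0.2776, 0.278]
orientation: [-0.001, 0.692, 0.722, -0.001]
ft_force: [-1.1, 1.9, 4.6]
width: 0.372
grasp_force: 25.0
t 17.0167 pos [ 0.524  -0.2776  0.278 ] F [-1.1  1.9  4.6] w 0.3717659666075501
w7 160 [170 170 170 170 170 108  37 103 159 171 170 169 169 171 170 174 135  81
  55  49  74 148 174 175 170 174 172 169]
w7 165 [170 168 169 170 169 111  36 103 157 172 171 172 170 168 170 171 137  76
  53  53  69 146 170 175 170 173 174 173]
w7 195 [168 168 167 169 171 170 170 166 169 169 166 166 168 171 170 167 107  50
  52  52 112 159 169 169 169 168 166 170]
p4 160 [171 168 171 171 111  40 102 157 169 170 168 170 168 170 169 172 155  96
  50  55  56 141 172 174 172 171 172 171]
p4 165 [167 171 168 170 112  34 107 158 174 170 169 169 168 171 172 166 135  82
  53  55  72 146 170 172 174 170 172 172]
p4 195 [167 169 168 168 171 168 170 170 168 168 169 167 169 170 170 171 122  62
  48  52 113 159 170 167 166 169 169 166]
```

```bash
python3 -m crank '[[[0,-0.1,0],[0,0,0]],[[0,-0.25,0],[0,0,0]],[[0,-0.4,0],[0,0,0]],[[0,-0.58,0],[0,0,0]],[[0,-0.76,0],[0,0,0]],[[0,-0.94,0],[0,0,0]],[[0,-1.12,0],[0,0,0]],[[0,-1.3,0],[0,0,0]],[[0,-1.48,0],[0,0,0]],[[0,-1.66,0],[0,0,0]],[[0,-1.82,0],[0,0,0]],[[0,-1.95,0],[0,0,0]]]'
python3 -m crank '[[[0,-0.05,0],[0,0,0]],[[0,-0.08,0],[0,0,0]],[[0,-0.08,0],[0,0,0]],[[0,-0.08,0],[0,0,0]]]'
python3 ptr.py p5.png; python3 -c "
import cv2
g=cv2.imread('pics/p5.png',0)
for r in (160,165,170,190): print(r,g[r,240:270])"
```

```text
time_s: 18.07
tool_pos: [0.4461, -0.2801, 0.278]
orientation: [0.0, 0.693, 0.721, 0.001]
ft_force: [6.1, 6.5, 2.9]
width: 0.372
grasp_force: 25.0
time_s: 18.4
tool_pos: [0.4432, -0.2802, 0.278]
orientation: [-0.0, 0.693, 0.721, 0.001]
ft_force: [6.1, 5.1, 2.5]
width: 0.373
grasp_force: 25.0
t 18.4 pos [ 0.4432 -0.2802  0.278 ] F [6.1 5.1 2.5] w 0.3726868273947891
160 [105  22 106 162 176 177 132  59  21  22  21  22  54 104 120 117 100  53
  21  23  22  22  41 140 171 172 176 114  34 105]
165 [104  21 101 159 175 173 131  59  19  23  19  16  30  48  53  54  49  28
  18  21  23  21  41 142 173 171 173 110  36 100]
170 [164 161 160 172 177 176 130  57  16  22  20  20  33  49  57  56  45  29
  23  19  22  21  47 144 174 172 175 157 151 164]
190 [177 178 173 175 177 176 173 175 174 175 176 173 124  64  50  53 112 157
 176 174 174 172 174 175 174 173 174 173 175 173]
```

On the mark again (254.3 vs 254.6). Hold, then ease home.

```bash
python3 -m crank '[[[0,0,0],[0,0,0]],[[0,0,0],[0,0,0]],[[0,0,0],[0,0,0]],[[0,0,0],[0,0,0]],[[0,0,0],[0,0,0]],[[0,0,0],[0,0,0]],[[0,0,0],[0,0,0]],[[0,0,0],[0,0,0]],[[0,0,0],[0,0,0]],[[0,0,0],[0,0,0]],[[0,0,0],[0,0,0]],[[0,0,0],[0,0,0]]]' >/dev/null
python3 -m crank '[[[0,0,0],[0,0,0]],[[0,0,0],[0,0,0]],[[0,0,0],[0,0,0]],[[0,0,0],[0,0,0]]]'
python3 -m crank '[[[0,0.06,0],[0,0,0]],[[0,0.15,0],[0,0,0]],[[0,0.25,0],[0,0,0]],[[0,0.35,0],[0,0,0]],[[0,0.45,0],[0,0,0]],[[0,0.55,0],[0,0,0]],[[0,0.65,0],[0,0,0]],[[0,0.75,0],[0,0,0]],[[0,0.85,0],[0,0,0]],[[0,0.95,0],[0,0,0]],[[0,1.05,0],[0,0,0]],[[0,1.15,0],[0,0,0]]]' >/dev/null
python3 -m crank '[[[0,0.1,0],[0,0,0]],[[0,0.2,0],[0,0,0]],[[0,0.3,0],[0,0,0]],[[0,0.4,0],[0,0,0]],[[0,0.5,0],[0,0,0]],[[0,0.6,0],[0,0,0]],[[0,0.68,0],[0,0,0]],[[0,0.74,0],[0,0,0]],[[0,0.79,0],[0,0,0]],[[0,0.83,0],[0,0,0]],[[0,0.86,0],[0,0,0]],[[0,0.88,0],[0,0,0]]]'
python3 -m crank '[[[0,0.02,0],[0,0,0]],[[0,0.03,0],[0,0,0]],[[0,0.03,0],[0,0,0]],[[0,0.03,0],[0,0,0]]]'
python3 ptr.py p6.png; python3 -c "
import cv2
g=cv2.imread('pics/p6.png',0)
for r in (160,195): print(r,g[r,236:264])"
```

```text
time_s: 19.78
tool_pos: [0.4433, -0.2802, 0.278]
orientation: [0.0, 0.693, 0.721, 0.001]
ft_force: [5.5, 6.4, 3.1]
width: 0.366
grasp_force: 25.0
time_s: 21.78
tool_pos: [0.5241, -0.2776, 0.278]
orientation: [-0.001, 0.692, 0.722, -0.001]
ft_force: [-0.9, 1.1, 6.7]
width: 0.369
grasp_force: 25.0
time_s: 22.12
tool_pos: [0.5246, -0.2776, 0.2779]
orientation: [-0.001, 0.692, 0.722, -0.001]
ft_force: [-1.7, 1.5, 7.1]
width: 0.368
grasp_force: 25.0
t 22.1167 pos [ 0.5246 -0.2776  0.2779] F [-1.7  1.5  7.1] w 0.3680483922422686
160 [170 169 171 169 110  33 104 157 170 168 168 167 167 167 169 170 148  92
  52  55  52 142 173 170 174 172 174 172]
195 [168 170 169 169 167 169 167 167 170 168 170 167 171 169 165 172 120  63
  52  49 114 161 169 167 166 169 166 169]
```

Both pulls are done and the tab is home. I'll release, rise, and view the jars and bin from above.

```bash
python3 -m crank '[[[0,0,0],[0,0,0]],[[0,0,0],[0,0,0]],[[0,0,0],[0,0,0]],[[0,0,0],[0,0,0]],[[0,0,-0.5],[0,0,0]],[[0,0,-1.2],[0,0,0]],[[0,0,-2],[0,0,0]],[[0,0,-3],[0,0,0]],[[0,0,-4],[0,0,0]],[[0,0,-4.5],[0,0,0]],[[0,0,-4.5],[0,0,0]]]' 91
python3 go.py .61 -.02 .46 92.2; python3 go.py .53 .22 .46 92.2
```

```text
time_s: 23.08
tool_pos: [0.5261, -0.2777, 0.4638]
orientation: [0.006, 0.692, 0.722, 0.001]
ft_force: [0.1, -0.5, -0.2]
width: 0.996
grasp_force: 0.0
t 23.08 pos [ 0.5261 -0.2777  0.4638] yaw 92.36 shift [6.35  2.361 0.077] turn [0.089 0.061 0.027]
t 23.08 pos [ 0.5261 -0.2777  0.4638] yaw 92.36 shift [12.427  0.611  0.022] turn [0.089 0.061 0.027]
```

```bash
python3 -m crank '[[[6.35,2.35,0],[0,0,0]],[[6.35,2.35,0],[0,0,0]],[[6.35,2.35,0],[0,0,0]],[[6.35,2.35,0],[0,0,0]],[[6.35,2.35,0],[0,0,0]],[[6.35,2.35,0],[0,0,0]],[[6.35,2.35,0],[0,0,0]],[[6.35,2.35,0],[0,0,0]],[[6.35,2.35,0],[0,0,0]],[[6.35,2.35,0],[0,0,0]]]'
python3 - <<'E'
from h import *
import pickle
im,s=grab('wrist','w8.png'); pickle.dump(s,open('w8.pkl','wb'))
E
python3 -m crank '[[[6.1,-1.75,0],[0,0,0]],[[6.1,-1.75,0],[0,0,0]],[[6.1,-1.75,0],[0,0,0]],[[6.1,-1.75,0],[0,0,0]],[[6.1,-1.75,0],[0,0,0]],[[6.1,-1.75,0],[0,0,0]],[[6.1,-1.75,0],[0,0,0]],[[6.1,-1.75,0],[0,0,0]],[[6.1,-1.75,0],[0,0,0]],[[6.1,-1.75,0],[0,0,0]]]'
python3 - <<'E'
from h import *
import pickle
im,s=grab('wrist','w9.png'); pickle.dump(s,open('w9.pkl','wb'))
a=cv2.imread('pics/w8.png')[0:260];b=cv2.imread('pics/w9.png')[0:260]
cv2.imwrite('pics/c9.png',np.vstack([cv2.resize(x,(590,300),interpolation=3) for x in (a,b)]))
E
```

```text
time_s: 23.92
tool_pos: [0.6091, -0.0203, 0.4569]
orientation: [-0.0, 0.692, 0.721, -0.001]
ft_force: [0.6, 0.0, 0.3]
width: 0.999
grasp_force: 0.0
time_s: 24.8
tool_pos: [0.5298, 0.2194, 0.4579]
orientation: [0.0, 0.693, 0.721, -0.0]
ft_force: [0.2, -0.3, 0.4]
width: 0.995
grasp_force: 0.0
```

View pics/c9.png

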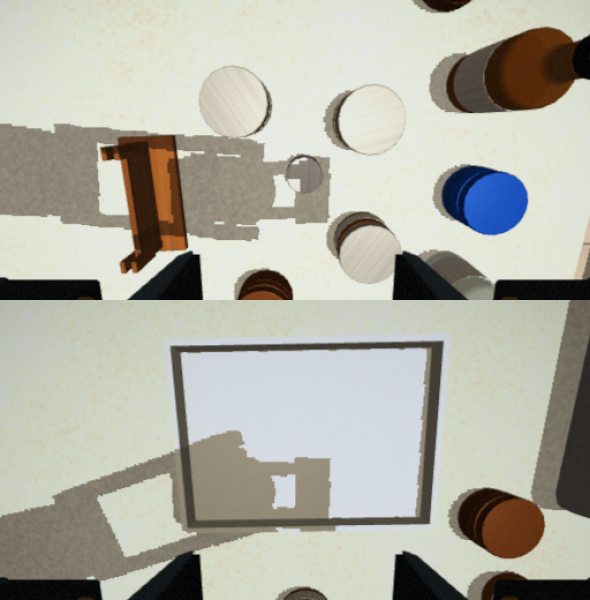

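w8 shows lids A (233,101), B (372,119), C (370,251) in the composite; w9 shows the bin with rim corners at about (169,346), (444,341), (432,525), (187,531).

```bash
python3 - <<'E'
from h import *
import pickle
np.set_printoptions(precision=4,suppress=True)
s8=pickle.load(open('w8.pkl','rb'));s9=pickle.load(open('w9.pkl','rb'))
g=cv2.cvtColor(cv2.imread('pics/w8.png'),cv2.COLOR_BGR2GRAY)
for n,uv,uvt in [('A',(233,101),(227.5,200.8)),('B',(372,119),(230.9,164.3)),('C',(370,251),(269.9,162.1))]:
    px=(uv[0]/1.1523-.4,uv[1]/1.1538-.4)
    print(n,plane('wrist',px,.064,s8),tri([ray('wrist',px,s8),ray('top',uvt)]))
c=cv2.HoughCircles(cv2.GaussianBlur(g,(5,5),1),cv2.HOUGH_GRADIENT,1,40,param1=60,param2=22,minRadius=24,maxRadius=36)
for x,y,r in c[0]:
    if y<250: print((x,y),r,plane('wrist',(x,y),.064,s8))
P=[plane('wrist',(u/1.1523-.4,(v-300)/1.1538-.4),.04,s9) for u,v in [(169,346),(444,341),(432,525),(187,531)]]
print(np.array(P)); print(np.mean(P,0))
P=np.array(P)
for i,j in [(0,1),(3,2),(1,2),(0,3)]: d=P[j]-P[i]; print(np.linalg.norm(d),np.degrees(np.arctan2(d[1],d[0])))
E
python3 go.py .551 .067 .22 93
```

```text
A [0.5453 0.0692 0.064 ] (array([0.5493, 0.0676, 0.0881]), np.float64(0.0004575396394849174))
B [0.6745 0.0586 0.064 ] (array([0.6693, 0.058 , 0.0931]), np.float64(0.0001263238704476111))
C [ 0.6844 -0.0702  0.064 ] (array([ 0.6857, -0.0722,  0.0578]), np.float64(8.79920205922827e-06))
(np.float32(321.5), np.float32(101.5)) 30.7 [0.6733 0.0599 0.064 ]
(np.float32(201.5), np.float32(88.5)) 29.7 [0.545  0.0678 0.064 ]
(np.float32(319.5), np.float32(217.5)) 28.6 [ 0.683  -0.0707  0.064 ]
(np.float32(425.5), np.float32(172.5)) 31.0 [ 0.7978 -0.0121  0.064 ]
(np.float32(416.5), np.float32(73.5)) 29.1 [0.7701 0.092  0.064 ]
[[0.4028 0.3573 0.04  ]
 [0.6624 0.3718 0.04  ]
 [0.6747 0.1929 0.04  ]
 [0.4132 0.1759 0.04  ]]
[0.5383 0.2744 0.04  ]
0.2599571109251401 3.187633288799608
0.26209320936014824 3.7199853580321234
0.17931904826892306 -86.06368233859662
0.18173902119406415 -86.74354104012713
t 24.85 pos [0.5299 0.2193 0.4579] yaw 92.2 shift [-3.822  0.38   5.95 ] turn [ 0.001  0.006 -0.133]
```

```bash
python3 -m crank '[[[-1,0.1,0],[0,0,-0.2]],[[-2,0.2,0],[0,0,-0.2]],[[-3,0.25,1],[0,0,-0.2]],[[-3.8,0.25,2],[0,0,-0.2]],[[-3.8,0.25,3],[0,0,-0.2]],[[-3.8,0.25,4],[0,0,-0.2]],[[-3.8,0.25,4.9],[0,0,-0.2]],[[-3.8,0.25,5.5],[0,0,-0.2]],[[-3.8,0.25,5.85],[0,0,-0.2]],[[-3.8,0.25,5.95],[0,0,-0.2]],[[-3.8,0.25,5.95],[0,0,-0.2]]]' 91
python3 -m crank '[[[0,0,0],[0,0,0]],[[0,0,0],[0,0,0]],[[0,0,0],[0,0,0]],[[0,0,0],[0,0,0]],[[0,0,0],[0,0,0]],[[0,0,0],[0,0,0]],[[0,0,0],[0,0,0]]]' 50 25
python3 go.py .6053 .3256 .30 93.5
```

```text
time_s: 25.77
tool_pos: [0.5456, 0.0684, 0.219]
orientation: [-0.001, 0.686, 0.728, -0.001]
ft_force: [0.2, 0.8, 0.3]
width: 0.997
grasp_force: 0.0
time_s: 26.35
tool_pos: [0.5456, 0.0698, 0.221]
orientation: [0.0, 0.685, 0.729, 0.0]
ft_force: [-0.9, 0.0, 6.2]
width: 0.703
grasp_force: 25.0
t 26.35 pos [0.5456 0.0698 0.221 ] yaw 93.57 shift [ 6.289  1.891 -1.973] turn [0.011 0.001 0.012]
```

```bash
python3 -m crank '[[[0,0,-0.5],[0,0,0]],[[0,0,-1.2],[0,0,0]],[[0,0,-2],[0,0,0]],[[0.9,0.27,-2],[0,0,0]],[[1.8,0.54,-2],[0,0,0]],[[2.7,0.81,-2],[0,0,0]],[[3.6,1.08,-2],[0,0,0]],[[4.5,1.35,-2],[0,0,0]],[[5.4,1.62,-2],[0,0,0]],[[6,1.8,-2],[0,0,0]],[[6.29,1.89,-2],[0,0,0]],[[6.29,1.89,-2],[0,0,0]]]'
python3 go.py .6053 .3256 .229 93.5
```

```text
time_s: 27.35
tool_pos: [0.6052, 0.3282, 0.2989]
orientation: [-0.0, 0.684, 0.73, 0.0]
ft_force: [-0.5, -0.5, -2.6]
width: 0.696
grasp_force: 25.0
t 27.35 pos [0.6052 0.3282 0.2989] yaw 93.73 shift [-0.064 -0.002  1.747] turn [-0.003 -0.003  0.038]
```

```bash
python3 -m crank '[[[0,0,0.4],[0,0,0]],[[0,0,0.9],[0,0,0]],[[0,0,1.3],[0,0,0]],[[0,0,1.55],[0,0,0]],[[0,0,1.68],[0,0,0]],[[0,0,1.75],[0,0,0]],[[0,0,1.75],[0,0,0]]]'
python3 -m crank '[[[0,0,0],[0,0,0]],[[0,0,0],[0,0,0]],[[0,0,0],[0,0,0]],[[0,0,-0.4],[0,0,0]],[[0,0,-1.2],[0,0,0]],[[0,0,-2.2],[0,0,0]],[[0,0,-3.2],[0,0,0]],[[0,0,-3.2],[0,0,0]]]' 78
cat > hough.py <<'E'
import sys; from h import *
im,s=grab('wrist',sys.argv[1]); g=cv2.cvtColor(im,cv2.COLOR_RGB2GRAY)
c=cv2.HoughCircles(cv2.GaussianBlur(g,(5,5),1),cv2.HOUGH_GRADIENT,1,40,param1=60,param2=22,minRadius=24,maxRadius=60)
if c is not None:
  for x,y,r in c[0]:
    hsv=cv2.cvtColor(im,cv2.COLOR_RGB2HSV)[max(0,int(y)-6):int(y)+6,int(x)-6:int(x)+6].reshape(-1,3).mean(0).astype(int)
    print((x,y),r,plane('wrist',(x,y),float(sys.argv[2]) if len(sys.argv)>2 else .064,s).round(4),hsv)
E
python3 hough.py w10.png .07; python3 go.py .674 .059 .35 183; python3 go.py .60 .04 .40 183
```

```text
time_s: 27.93
tool_pos: [0.6055, 0.325, 0.2299]
orientation: [0.0, 0.685, 0.729, -0.0]
ft_force: [-0.4, 0.9, -2.7]
width: 0.698
grasp_force: 25.0
time_s: 28.6
tool_pos: [0.6066, 0.3263, 0.3688]
orientation: [0.003, 0.685, 0.729, 0.009]
ft_force: [1.5, -0.0, 1.5]
width: 0.854
grasp_force: 0.0
(np.float32(250.5), np.float32(197.5)) 36.6 [0.6058 0.3253 0.07  ] [ 21  28 160]
(np.float32(313.5), np.float32(24.5)) 34.4 [0.646  0.4642 0.07  ] [26 44 88]
t 28.65 pos [0.6061 0.326  0.3649] yaw 93.57 shift [-6.77   1.276  0.353] turn [  0.131   0.051 -14.906]
t 28.65 pos [0.6061 0.326  0.3649] yaw 93.57 shift [-7.122 -0.585 -0.922] turn [  0.131   0.051 -14.906]
```

```bash
python3 -m crank '[[[-6.77,1.27,0],[0,0,-14.9]],[[-6.77,1.27,0],[0,0,-14.9]],[[-6.77,1.27,0],[0,0,-14.9]],[[-6.77,1.27,0],[0,0,-14.9]],[[-6.77,1.27,0],[0,0,-14.9]],[[-6.77,1.27,0],[0,0,-14.9]],[[-6.77,1.27,0],[0,0,-14.9]],[[-6.77,1.27,0],[0,0,-14.9]],[[-6.77,1.27,0],[0,0,-14.9]],[[-6.77,1.27,0],[0,0,-14.9]],[[-6.77,1.27,0],[0,0,-14.9]],[[-6.77,1.27,0],[0,0,-14.9]]]' 91
python3 -m crank '[[[0,0,0],[0,0,0]]]'
python3 hough.py w11.png; python3 go.py .674 .059 .22 183
```

```text
time_s: 29.65
tool_pos: [0.6727, 0.0582, 0.3572]
orientation: [-0.001, 0.008, 1.0, -0.0]
ft_force: [-0.5, -0.7, 0.4]
width: 0.998
grasp_force: 0.0
time_s: 29.73
tool_pos: [0.6727, 0.0583, 0.3573]
orientation: [-0.0, 0.01, 1.0, -0.0]
ft_force: [-0.0, -0.2, 0.0]
width: 0.995
grasp_force: 0.0
(np.float32(259.5), np.float32(199.5)) 36.1 [0.6742 0.0575 0.064 ] [ 22  29 122]
(np.float32(108.5), np.float32(209.5)) 38.3 [ 0.6805 -0.0719  0.064 ] [ 21  27 199]
(np.float32(27.5), np.float32(94.5)) 44.9 [ 0.5854 -0.1224  0.064 ] [ 11 198  98]
(np.float32(181.5), np.float32(332.5)) 30.0 [ 0.804  -0.0192  0.064 ] [110 224 189]
(np.float32(422.5), np.float32(293.5)) 40.5 [0.7666 0.2056 0.064 ] [40 15 48]
(np.float32(393.5), np.float32(253.5)) 33.2 [0.7262 0.1755 0.064 ] [83 81 32]
t 29.78 pos [0.6727 0.0584 0.3574] yaw 178.58 shift [-0.036  0.017  3.436] turn [-0.001 -0.008 -0.737]
```

```bash
python3 -m crank '[[[-0.03,0,0.5],[0,0,0]],[[-0.03,0,1.3],[0,0,0]],[[-0.03,0,2.1],[0,0,0]],[[-0.03,0,2.8],[0,0,0]],[[-0.03,0,3.2],[0,0,0]],[[-0.03,0,3.4],[0,0,0]],[[-0.03,0,3.43],[0,0,0]],[[-0.03,0,3.43],[0,0,0]]]'
python3 -m crank '[[[0,0,0],[0,0,0]],[[0,0,0],[0,0,0]],[[0,0,0],[0,0,0]],[[0,0,0],[0,0,0]],[[0,0,0],[0,0,0]],[[0,0,0],[0,0,0]],[[0,0,0],[0,0,0]]]' 50 25
python3 -m crank '[[[0,0,-0.5],[0,0,0]],[[0,0,-1.2],[0,0,0]],[[0,0,-2],[0,0,0]],[[0,0,-2.6],[0,0,0]],[[0,0,-2.6],[0,0,0]]]'
python3 go.py .6111 .2318 .322 93.5
```

```text
time_s: 30.45
tool_pos: [0.6743, 0.0584, 0.221]
orientation: [0.0, 0.012, 1.0, -0.0]
ft_force: [-0.2, 0.3, 0.8]
width: 0.998
grasp_force: 0.0
time_s: 31.03
tool_pos: [0.6743, 0.0587, 0.2217]
orientation: [0.001, 0.011, 1.0, 0.0]
ft_force: [-0.4, 2.0, 5.3]
width: 0.694
grasp_force: 25.0
time_s: 31.45
tool_pos: [0.6751, 0.0582, 0.3297]
orientation: [0.005, 0.011, 1.0, -0.0]
ft_force: [0.7, 0.0, -3.4]
width: 0.693
grasp_force: 25.0
t 31.45 pos [0.6751 0.0582 0.3297] yaw 178.73 shift [1.696 4.303 0.176] turn [ 0.066  0.071 14.206]
```

```bash
python3 -m crank '[[[1.7,4.3,0],[0,0,14.2]],[[1.7,4.3,0],[0,0,14.2]],[[1.7,4.3,0],[0,0,14.2]],[[1.7,4.3,0],[0,0,14.2]],[[1.7,4.3,0],[0,0,14.2]],[[1.7,4.3,0],[0,0,14.2]],[[1.7,4.3,0],[0,0,14.2]],[[1.7,4.3,0],[0,0,14.2]],[[1.7,4.3,0],[0,0,14.2]],[[1.7,4.3,0],[0,0,14.2]],[[1.7,4.3,0],[0,0,14.2]],[[1.7,4.3,0],[0,0,14.2]]]'
python3 -m crank '[[[0,0,0],[0,0,0]],[[0,0,0],[0,0,0]]]' >/dev/null
python3 go.py .6111 .2318 .2285 93.5
```

```text
time_s: 32.45
tool_pos: [0.6093, 0.2315, 0.3216]
orientation: [-0.001, 0.687, 0.726, -0.002]
ft_force: [-0.5, -0.2, -4.3]
width: 0.695
grasp_force: 25.0
t 32.62 pos [0.6095 0.2316 0.3225] yaw 93.71 shift [0.007 0.048 2.349] turn [-0.034  0.014  0.035]
```

```bash
python3 -m crank '[[[0,0,0.5],[0,0,0]],[[0,0,1.2],[0,0,0]],[[0,0,1.7],[0,0,0]],[[0,0,2.05],[0,0,0]],[[0,0,2.25],[0,0,0]],[[0,0,2.36],[0,0,0]],[[0,0,2.36],[0,0,0]]]'
python3 -m crank '[[[0,0,0],[0,0,0]],[[0,0,0],[0,0,0]],[[0,0,0],[0,0,0]],[[0,0,-0.4],[0,0,0]],[[0,0,-1.2],[0,0,0]],[[0,0,-2.2],[0,0,0]],[[0,0,-3.2],[0,0,0]],[[0,0,-3.2],[0,0,0]]]' 78
python3 hough.py w12.png .07; python3 go.py .682 -.071 .365 180
```

```text
time_s: 33.2
tool_pos: [0.6097, 0.2317, 0.2292]
orientation: [-0.0, 0.685, 0.729, -0.001]
ft_force: [0.1, 0.2, -4.0]
width: 0.695
grasp_force: 25.0
time_s: 33.87
tool_pos: [0.6113, 0.2324, 0.3693]
orientation: [0.004, 0.685, 0.729, 0.009]
ft_force: [1.2, 0.3, 0.9]
width: 0.854
grasp_force: 0.0
(np.float32(250.5), np.float32(82.5)) 40.5 [0.6057 0.3249 0.07  ] [ 35  17 224]
(np.float32(394.5), np.float32(238.5)) 36.9 [0.7429 0.1999 0.07  ] [ 11 200 114]
(np.float32(248.5), np.float32(194.5)) 37.4 [0.6092 0.2333 0.07  ] [ 21  28 162]
t 33.92 pos [0.6107 0.2322 0.3654] yaw 93.54 shift [-7.675e+00  1.310e+00 -1.000e-03] turn [  0.13    0.067 -14.41 ]
```

```bash
python3 -m crank '[[[-7.67,1.3,0],[0,0,-14.3]],[[-7.67,1.3,0],[0,0,-14.3]],[[-7.67,1.3,0],[0,0,-14.3]],[[-7.67,1.3,0],[0,0,-14.3]],[[-7.67,1.3,0],[0,0,-14.3]],[[-7.67,1.3,0],[0,0,-14.3]],[[-7.67,1.3,0],[0,0,-14.3]],[[-7.67,1.3,0],[0,0,-14.3]],[[-7.67,1.3,0],[0,0,-14.3]],[[-7.67,1.3,0],[0,0,-14.3]],[[-7.67,1.3,0],[0,0,-14.3]],[[-7.67,1.3,0],[0,0,-14.3]]]' 91
python3 -m crank '[[[0,0,0],[0,0,0]],[[0,0,0],[0,0,0]]]' >/dev/null
python3 hough.py w13.png; python3 go.py .682 -.071 .22 180
```

```text
time_s: 34.92
tool_pos: [0.6805, -0.0717, 0.358]
orientation: [-0.0, 0.013, 1.0, 0.0]
ft_force: [-0.3, -0.4, -0.2]
width: 0.996
grasp_force: 0.0
(np.float32(255.5), np.float32(199.5)) 37.6 [ 0.6824 -0.0754  0.064 ] [ 21  29 120]
(np.float32(159.5), np.float32(65.5)) 46.8 [ 0.5733 -0.1453  0.064 ] [ 11 184 136]
(np.float32(217.5), np.float32(299.5)) 45.0 [ 0.7773 -0.114   0.064 ] [37 19 56]
(np.float32(422.5), np.float32(286.5)) 37.9 [0.7701 0.0746 0.064 ] [50 15 41]
(np.float32(64.5), np.float32(53.5)) 41.6 [ 0.5623 -0.2166  0.064 ] [ 49   8 226]
t 35.13 pos [ 0.6805 -0.0711  0.3582] yaw 178.07 shift [-0.037  0.004  3.456] turn [-0.    -0.002 -0.321]
```

```bash
python3 -m crank '[[[-0.04,-0.05,0.5],[0,0,0]],[[-0.04,-0.05,1.3],[0,0,0]],[[-0.04,-0.05,2.1],[0,0,0]],[[-0.04,-0.05,2.8],[0,0,0]],[[-0.04,-0.05,3.2],[0,0,0]],[[-0.04,-0.05,3.4],[0,0,0]],[[-0.04,-0.05,3.45],[0,0,0]],[[-0.04,-0.05,3.45],[0,0,0]]]'
python3 -m crank '[[[0,0,0],[0,0,0]],[[0,0,0],[0,0,0]],[[0,0,0],[0,0,0]],[[0,0,0],[0,0,0]],[[0,0,0],[0,0,0]],[[0,0,0],[0,0,0]],[[0,0,0],[0,0,0]]]' 50 25
python3 -m crank '[[[0,0,-0.5],[0,0,0]],[[0,0,-1.2],[0,0,0]],[[0,0,-2],[0,0,0]],[[0,0,-2.9],[0,0,0]],[[0,0,-2.9],[0,0,0]]]'
python3 go.py .5134 .2729 .335 93.5
```

```text
time_s: 35.8
tool_pos: [0.6825, -0.0732, 0.2205]
orientation: [0.0, 0.016, 1.0, -0.0]
ft_force: [-0.3, -0.4, 0.3]
width: 0.998
grasp_force: 0.0
time_s: 36.38
tool_pos: [0.6824, -0.073, 0.2213]
orientation: [0.001, 0.016, 1.0, 0.0]
ft_force: [-1.8, 1.9, 5.2]
width: 0.698
grasp_force: 25.0
time_s: 36.8
tool_pos: [0.6835, -0.0735, 0.3437]
orientation: [0.006, 0.015, 1.0, -0.001]
ft_force: [2.2, -0.1, -1.8]
width: 0.697
grasp_force: 25.0
t 36.8 pos [ 0.6835 -0.0735  0.3437] yaw 178.24 shift [4.52  8.526 0.143] turn [ 0.076  0.113 14.123]
```

```bash
python3 -m crank '[[[4.5,8.5,0],[0,0,14.1]],[[4.5,8.5,0],[0,0,14.1]],[[4.5,8.5,0],[0,0,14.1]],[[4.5,8.5,0],[0,0,14.1]],[[4.5,8.5,0],[0,0,14.1]],[[4.5,8.5,0],[0,0,14.1]],[[4.5,8.5,0],[0,0,14.1]],[[4.5,8.5,0],[0,0,14.1]],[[4.5,8.5,0],[0,0,14.1]],[[4.5,8.5,0],[0,0,14.1]],[[4.5,8.5,0],[0,0,14.1]],[[4.5,8.5,0],[0,0,14.1]]]'
python3 -m crank '[[[0,0,0],[0,0,0]],[[0,0,0],[0,0,0]]]' >/dev/null
python3 go.py .5134 .2729 .2285 93.5
```

```text
time_s: 37.8
tool_pos: [0.5115, 0.2735, 0.3347]
orientation: [-0.0, 0.68, 0.733, -0.001]
ft_force: [0.0, -0.3, -3.3]
width: 0.697
grasp_force: 25.0
t 37.97 pos [0.5125 0.272  0.3351] yaw 94.63 shift [0.023 0.029 2.666] turn [-0.018  0.012  0.189]
```

```bash
python3 -m crank '[[[0,0,0.5],[0,0,0.2]],[[0,0,1.3],[0,0,0.2]],[[0,0,1.9],[0,0,0.2]],[[0,0,2.3],[0,0,0.2]],[[0,0,2.53],[0,0,0.2]],[[0,0,2.67],[0,0,0.2]],[[0,0,2.67],[0,0,0.2]]]'
python3 -m crank '[[[0,0,0],[0,0,0]],[[0,0,0],[0,0,0]],[[0,0,0],[0,0,0]],[[0,0,-0.4],[0,0,0]],[[0,0,-1.2],[0,0,0]],[[0,0,-2.2],[0,0,0]],[[0,0,-3.4],[0,0,0]],[[0,0,-4.4],[0,0,0]],[[0,0,-5.4],[0,0,0]],[[0,0,-5.4],[0,0,0]]]' 78
python3 hough.py w14.png .07; python3 go.py .523 -.277 .40 2.2
python3 - <<'E'
from h import *
import pickle
s=status.read_state(); pickle.dump(s,open('w14.pkl','wb'))
# front wall rim: bright/dark profile along columns at several rows
g=cv2.imread('pics/w14.png',0)
for r in (90,130,170,210): print(r,[ (int(c),plane('wrist',(c,r),.04,s).round(4)[:2].tolist()) for c in np.argsort(-abs(np.diff(g[r,80:220].astype(int))))[:6]+80.5],)
E
```

```text
time_s: 38.55
tool_pos: [0.5129, 0.2719, 0.2287]
orientation: [-0.0, 0.687, 0.727, -0.001]
ft_force: [-0.3, 0.9, -3.5]
width: 0.693
grasp_force: 25.0
time_s: 39.38
tool_pos: [0.5131, 0.2724, 0.456]
orientation: [0.003, 0.687, 0.727, 0.009]
ft_force: [0.2, 1.4, 0.9]
width: 0.861
grasp_force: 0.0
(np.float32(337.5), np.float32(133.5)) 31.4 [0.6034 0.3251 0.07  ] [ 23  24 216]
(np.float32(251.5), np.float32(177.5)) 29.3 [0.513  0.2716 0.07  ] [ 22  27 178]
(np.float32(335.5), np.float32(219.5)) 28.8 [0.6128 0.2274 0.07  ] [ 46  46 122]
(np.float32(440.5), np.float32(248.5)) 29.4 [0.7426 0.1977 0.07  ] [86 99 13]
(np.float32(378.5), np.float32(293.5)) 57.2 [0.6773 0.1344 0.07  ] [23 16 74]
t 39.43 pos [0.5129 0.2723 0.4527] yaw 93.26 shift [-13.731  -0.544   1.233] turn [ 0.054 -0.14  15.175]
90 [(103, [0.3414, 0.3553]), (206, [0.4558, 0.3619]), (177, [0.4235, 0.36]), (214, [0.4647, 0.3624]), (148, [0.3913, 0.3582]), (146, [0.3891, 0.358])]
130 [(168, [0.413, 0.3155]), (161, [0.405, 0.3151]), (148, [0.3901, 0.3142]), (201, [0.4508, 0.3176]), (160, [0.4038, 0.315]), (169, [0.4142, 0.3156])]
170 [(102, [0.3347, 0.2645]), (142, [0.3818, 0.2671]), (164, [0.4077, 0.2686]), (143, [0.383, 0.2672]), (170, [0.4148, 0.269]), (171, [0.416, 0.269])]
210 [(166, [0.4094, 0.219]), (203, [0.4546, 0.2214]), (167, [0.4107, 0.2191]), (173, [0.418, 0.2195]), (161, [0.4033, 0.2187]), (91, [0.3183, 0.2141])]
```

```bash
python3 - <<'E'
from h import *
g=cv2.imread('pics/w14.png',0)
for r in (120,135,150,170,190,210): print(r,g[r,140:190])
E
python3 -m crank '[[[-13.7,-0.55,1],[0,0,15.1]],[[-13.7,-0.55,1],[0,0,15.1]],[[-13.7,-0.55,1],[0,0,15.1]],[[-13.7,-0.55,1],[0,0,15.1]],[[-13.7,-0.55,1],[0,0,15.1]],[[-13.7,-0.55,1],[0,0,15.1]],[[-13.7,-0.55,1],[0,0,15.1]],[[-13.7,-0.55,1],[0,0,15.1]],[[-13.7,-0.55,1],[0,0,15.1]],[[-13.7,-0.55,1],[0,0,15.1]],[[-13.7,-0.55,1],[0,0,15.1]],[[-13.7,-0.55,1],[0,0,15.1]]]' 91
python3 -m crank '[[[0,0,0],[0,0,0]],[[0,0,0],[0,0,0]]]' >/dev/null
python3 go.py .523 -.277 .40 2.2
```

```text
120 [216 220 220 217 218 217 219 220 217 217 218 214 216 215 215 219 220 220
 219 220 207 136  79  81  78  79  80  78 185 221 221 220 221 222 180 147
 154 146 145 148 147 147 147 147 147 151 150 149 146 148]
135 [218 216 217 188 157 142 129 133 135 130 130 127 125 124 128 128 130 136
 145 144 143 139  95  63  59  66  67  65  65 120 145 146 145 145 147 146
 144 148 148 144 146 148 146 146 147 146 147 143 146 147]
150 [131 133 129 128 130 130 128 130 128 127 128 125 129 129 132 131 132 132
 138 145 143 143 140  96  69  66  64  63  64  66 121 144 144 143 145 144
 143 146 146 144 145 143 145 143 148 143 142 142 148 144]
170 [217 221 220 169 131 128 125 122 122 124 127 127 125 123 124 128 124 129
 132 135 139 139 139 143 118  77  64  67  64  64  65  99 132 143 140 138
 143 144 144 139 144 142 142 142 143 143 143 143 144 143]
190 [215 214 218 220 220 172 131 124 126 124 130 128 130 131 132 132 132 134
 131 128 127 136 137 142 139 133  92  66  66  64  65  62  80 124 141 141
 140 136 141 138 142 138 142 143 142 140 139 139 137 140]
210 [219 219 218 219 219 218 216 219 220 217 218 213 214 217 217 211 212 178
 155 155 138 126 170 208 219 220 195 126  69  72  72  66  65  65 116 137
 140 139 140 136 138 140 137 138 141 140 137 136 140 132]
time_s: 40.43
tool_pos: [0.5202, -0.2283, 0.4084]
orientation: [-0.0, 0.998, 0.061, -0.0]
ft_force: [0.5, -0.6, 0.7]
width: 0.999
grasp_force: 0.0
t 40.6 pos [ 0.5204 -0.2282  0.4079] yaw 7.12 shift [-0.086  1.218  0.196] turn [-0.012  0.017  0.821]
```

```bash
python3 -m crank '[[[-0.08,1.22,0],[0,0,0.82]],[[-0.08,1.22,0],[0,0,0.82]],[[-0.08,1.22,0],[0,0,0.82]],[[-0.08,1.22,0.5],[0,0,0.82]],[[-0.08,1.22,1.2],[0,0,0.82]],[[-0.08,1.22,1.9],[0,0,0.82]],[[-0.08,1.22,2.5],[0,0,0.82]],[[-0.08,1.22,2.8],[0,0,0.82]],[[-0.08,1.22,2.92],[0,0,0.82]],[[-0.08,1.22,2.92],[0,0,0.82]]]' 91
python3 go.py .523 -.2775 .291 2.2
python3 -m crank '[[[0,0,0],[0,0,0]],[[0,0,0],[0,0,0]],[[0,0,0],[0,0,0]],[[0,0,0],[0,0,0]],[[0,0,0],[0,0,0]],[[0,0,0],[0,0,0]],[[0,0,0],[0,0,0]],[[0,0,0],[0,0,0]],[[0,0,0],[0,0,0]],[[0,0,0],[0,0,0]],[[0,0,0],[0,0,0]],[[0,0,0],[0,0,0]]]' 10 30
```

```text
time_s: 41.43
tool_pos: [0.5239, -0.2734, 0.2914]
orientation: [-0.001, 1.0, 0.022, -0.001]
ft_force: [-0.0, -0.6, 0.0]
width: 0.999
grasp_force: 0.0
t 41.43 pos [ 0.5239 -0.2734  0.2914] yaw 2.51 shift [-0.026  0.1    0.01 ] turn [-0.018  0.022  0.052]
time_s: 42.43
tool_pos: [0.5244, -0.2761, 0.2946]
orientation: [0.002, 1.0, 0.021, 0.002]
ft_force: [-1.0, -2.1, 9.3]
width: 0.222
grasp_force: 30.0
```

```bash
python3 -m crank '[[[0,0,-0.1],[0,0,0]],[[0,0,-0.2],[0,0,0]],[[0,0,-0.4],[0,0,0]],[[0,0,-0.6],[0,0,0]],[[0,0,-0.9],[0,0,0]],[[0,0,-1.2],[0,0,0]],[[0,0,-1.6],[0,0,0]],[[0,0,-2],[0,0,0]],[[0,0,-2.5],[0,0,0]],[[0,0,-3],[0,0,0]],[[0,0,-3.3],[0,0,0]],[[0,0,-3.3],[0,0,0]]]'
python3 go.py .4055 .266 .42 93.5
```

```text
time_s: 43.43
tool_pos: [0.5243, -0.2753, 0.4281]
orientation: [0.002, 1.0, 0.021, 0.003]
ft_force: [1.0, 0.1, -0.3]
width: 0.224
grasp_force: 30.0
t 43.43 pos [ 0.5243 -0.2753  0.4281] yaw 2.38 shift [ -2.407 -13.645   0.141] turn [  0.07   -0.017 -15.186]
```

```bash
python3 -m crank '[[[-2.4,-13.65,0],[0,0,-15.2]],[[-2.4,-13.65,0],[0,0,-15.2]],[[-2.4,-13.65,0],[0,0,-15.2]],[[-2.4,-13.65,0],[0,0,-15.2]],[[-2.4,-13.65,0],[0,0,-15.2]],[[-2.4,-13.65,0],[0,0,-15.2]],[[-2.4,-13.65,0],[0,0,-15.2]],[[-2.4,-13.65,0],[0,0,-15.2]],[[-2.4,-13.65,0],[0,0,-15.2]],[[-2.4,-13.65,0],[0,0,-15.2]],[[-2.4,-13.65,0],[0,0,-15.2]],[[-2.4,-13.65,0],[0,0,-15.2]]]'
python3 go.py .4055 .266 .35 93.5
```

```text
time_s: 44.43
tool_pos: [0.4158, 0.2149, 0.4239]
orientation: [-0.0, 0.715, 0.699, -0.0]
ft_force: [0.5, 0.1, -0.7]
width: 0.219
grasp_force: 30.0
t 44.43 pos [0.4158 0.2149 0.4239] yaw 88.68 shift [ 1.271 -0.285  1.846] turn [-0.007  0.005 -0.803]
```

```bash
python3 -m crank '[[[1.27,-0.28,0],[0,0,-0.8]],[[1.27,-0.28,0],[0,0,-0.8]],[[1.27,-0.28,0.6],[0,0,-0.8]],[[1.27,-0.28,1.3],[0,0,-0.8]],[[1.27,-0.28,1.9],[0,0,-0.8]],[[1.27,-0.28,2.2],[0,0,-0.8]],[[1.27,-0.28,2.35],[0,0,-0.8]],[[1.27,-0.28,2.35],[0,0,-0.8]],[[1.27,-0.28,2.35],[0,0,-0.8]]]'
python3 - <<'E'
from h import *
import pickle
im,s=grab('wrist','w15.png'); pickle.dump(s,open('w15.pkl','wb'))
g=cv2.cvtColor(im,cv2.COLOR_RGB2GRAY)
for r in (60,90,120,140,160): print(r,[(c,int(g[r,c]),) for c in range(225,285,2)], plane('wrist',(255,r),.04,s).round(4))
for r in (170,200,230,260): print(r,[(c,)+tuple(int(v) for v in im[r,c]) for c in range(235,285,3)])
E
python3 go.py .4055 .266 .2496 93.5
```

```text
time_s: 45.18
tool_pos: [0.4076, 0.2642, 0.3306]
orientation: [0.0, 0.688, 0.726, 0.0]
ft_force: [-0.1, 0.5, 0.1]
width: 0.222
grasp_force: 30.0
60 [(225, 235), (227, 234), (229, 232), (231, 234), (233, 234), (235, 234), (237, 233), (239, 234), (241, 233), (243, 234), (245, 234), (247, 232), (249, 231), (251, 234), (253, 236), (255, 234), (257, 235), (259, 235), (261, 235), (263, 234), (265, 234), (267, 233), (269, 234), (271, 235), (273, 235), (275, 234), (277, 233), (279, 233), (281, 234), (283, 235)] [0.4001 0.3703 0.04  ]
90 [(225, 234), (227, 236), (229, 235), (231, 236), (233, 233), (235, 235), (237, 235), (239, 236), (241, 235), (243, 236), (245, 236), (247, 149), (249, 152), (251, 152), (253, 238), (255, 236), (257, 237), (259, 237), (261, 238), (263, 236), (265, 237), (267, 237), (269, 237), (271, 238), (273, 238), (275, 236), (277, 238), (279, 238), (281, 236), (283, 238)] [0.4012 0.3488 0.04  ]
120 [(225, 237), (227, 236), (229, 237), (231, 236), (233, 237), (235, 235), (237, 236), (239, 237), (241, 237), (243, 236), (245, 237), (247, 189), (249, 148), (251, 148), (253, 23
[... 1788 characters left out ...]
44, 74, 53, 25), (247, 76, 54, 28), (250, 67, 49, 27), (253, 97, 95, 85), (256, 113, 109, 99), (259, 114, 111, 101), (262, 97, 95, 84), (265, 79, 70, 57), (268, 76, 54, 30), (271, 73, 51, 25), (274, 76, 54, 29), (277, 76, 53, 29), (280, 6, 10, 9), (283, 5, 9, 10)]
260 [(235, 8, 6, 7), (238, 126, 87, 45), (241, 128, 90, 48), (244, 131, 93, 47), (247, 128, 89, 48), (250, 67, 49, 23), (253, 98, 94, 87), (256, 111, 107, 97), (259, 110, 107, 99), (262, 99, 96, 88), (265, 77, 65, 54), (268, 107, 72, 40), (271, 126, 88, 47), (274, 134, 94, 50), (277, 135, 98, 53), (280, 64, 45, 24), (283, 7, 8, 6)]
t 45.23 pos [0.4078 0.2643 0.3311] yaw 93.09 shift [ 0.044 -0.057  2.038] turn [ 0.014 -0.006 -0.068]
```

```bash
python3 - <<'E'
from h import *
grab('scene','scene15.png')
a=cv2.resize(cv2.imread('pics/w15.png')[60:300,160:360],(500,600),interpolation=3)
b=cv2.resize(cv2.imread('pics/scene15.png')[90:290,240:340],(300,600),interpolation=3)
cv2.imwrite('pics/c10.png',np.hstack([a,b]))
E
```

```text
(no output)
```

View pics/c10.png

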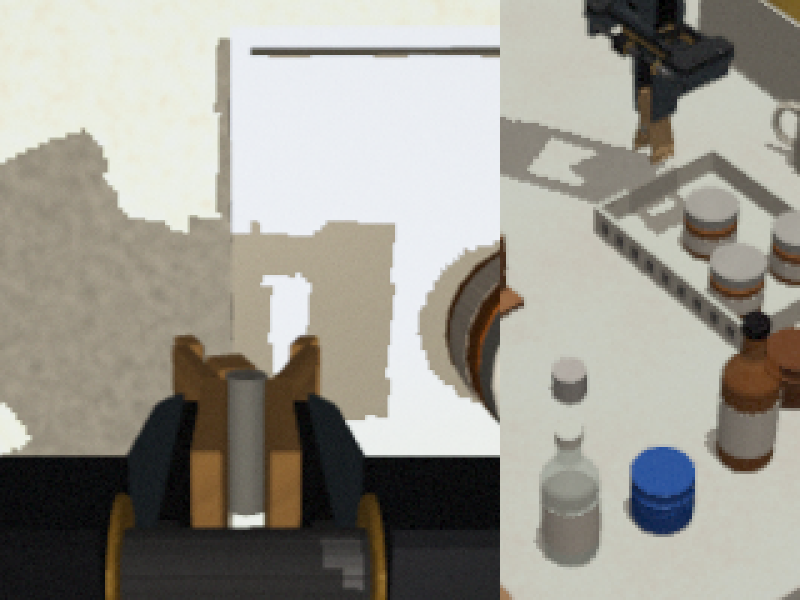

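The wrist crop shows the rim's outer edge at w15 column 252.4, the inner at about 260, and the pin at column 258.4; all three jars stand in the bin.

```bash
python3 - <<'E'
from h import *
import pickle
s=pickle.load(open('w15.pkl','rb'))
for r in (100,120,140,150): print(plane('wrist',(252.4,r),.04,s).round(4),plane('wrist',(260,r-20),.04,s).round(4))
for v in (375,445,515): print('pin',plane('wrist',(258.4,60+v/2.5),.121,s).round(4))
for u in (182,312): print('tips',plane('wrist',(160+u/2.5,60+350/2.5),.082,s).round(4))
E
python3 go.py .4055 .266 .2496 93.5
```

```text
[0.3996 0.3413 0.04  ] [0.4047 0.3563 0.04  ]
[0.4004 0.3262 0.04  ] [0.4055 0.3417 0.04  ]
[0.4011 0.3106 0.04  ] [0.4064 0.3265 0.04  ]
[0.4015 0.3026 0.04  ] [0.4068 0.3188 0.04  ]
pin [0.4078 0.2774 0.121 ]
pin [0.4087 0.2596 0.121 ]
pin [0.4098 0.2409 0.121 ]
tips [0.3899 0.2717 0.082 ]
tips [0.4268 0.2738 0.082 ]
t 45.28 pos [0.4078 0.2644 0.3314] yaw 93.1 shift [ 0.042 -0.059  2.045] turn [ 0.019 -0.009 -0.067]
```

```bash
python3 -m crank '[[[0,-0.05,0.2],[0,0,0]],[[0,-0.05,0.5],[0,0,0]],[[0,-0.05,0.8],[0,0,0]],[[0,-0.05,1.05],[0,0,0]],[[0,-0.05,1.25],[0,0,0]],[[0,-0.05,1.38],[0,0,0]],[[0,-0.05,1.45],[0,0,0]],[[0,-0.05,1.45],[0,0,0]]]'
python3 -m crank '[[[0,0,0.04],[0,0,0]],[[0,0,0.08],[0,0,0]],[[0,0,0.08],[0,0,0]],[[0,0,0.08],[0,0,0]]]'
python3 -m crank '[[[0,0,0.03],[0,0,0]],[[0,0,0.06],[0,0,0]],[[0,0,0.06],[0,0,0]],[[0,0,0.06],[0,0,0]]]'
```

```text
time_s: 45.95
tool_pos: [0.4053, 0.2642, 0.272]
orientation: [-0.0, 0.688, 0.726, -0.0]
ft_force: [0.0, -0.3, -0.2]
width: 0.219
grasp_force: 30.0
time_s: 46.28
tool_pos: [0.4056, 0.2643, 0.2698]
orientation: [0.0, 0.688, 0.726, 0.001]
ft_force: [0.5, 0.2, 3.0]
width: 0.217
grasp_force: 30.0
time_s: 46.62
tool_pos: [0.4056, 0.2643, 0.2694]
orientation: [0.0, 0.688, 0.726, 0.001]
ft_force: [-3.3, -2.5, 18.4]
width: 0.219
grasp_force: 30.0
```

```bash
python3 -m crank '[[[0,0,-0.03],[0,0,0]],[[0,0,-0.03],[0,0,0]],[[0,0,-0.03],[0,0,0]],[[0,0,-0.03],[0,0,0]],[[0,0,-0.03],[0,0,0]],[[0,0,-0.03],[0,0,0]]]' 40
python3 -m crank '[[[0,0,0],[0,0,0]],[[0,0,0],[0,0,0]],[[0,0,0],[0,0,0]],[[0,0,0],[0,0,0]],[[0,0,-0.3],[0,0,0]],[[0,0,-0.9],[0,0,0]],[[0,0,-1.6],[0,0,0]],[[0,0,-2.4],[0,0,0]],[[0,0,-3.2],[0,0,0]],[[0,0,-4],[0,0,0]],[[0,0,-4],[0,0,0]]]' 80
python3 - <<'E'
from h import *
im,s=grab('wrist','w16.png'); 
hsv=cv2.cvtColor(im,cv2.COLOR_RGB2HSV); m=cv2.inRange(hsv,(8,70,60),(22,255,255)); m[290:]=0
n,l,st,ce=cv2.connectedComponentsWithStats(m)
for i in range(1,n):
    if st[i,4]>60: print('wood',st[i],ce[i].round(1),plane('wrist',ce[i],.085,s).round(4))
print(s['tool_pos'].round(4)); 
sc,_=grab('scene','scene16.png'); t,_=grab('top','top16.png')
hs=cv2.cvtColor(sc,cv2.COLOR_RGB2HSV); m=cv2.inRange(hs,(10,70,80),(22,255,255))
n,l,st,ce=cv2.connectedComponentsWithStats(m)
for i in range(1,n):
    if st[i,4]>25 and 250<ce[i][0]<350 and 100<ce[i][1]<230: print('scene',st[i],ce[i].round(1))
T,f,c=cam('scene')
for p in [(.4067,.26,.06),(.4067,.26,.105),(.43,.26,.105),(.38,.26,.105)]:
    q=T[:3,:3].T@(np.array(p)-T[:3,3]); print(p,(c['cx']-f*q[0]/q[2]).round(1),(c['cy']+f*q[1]/q[2]).round(1))
E
python3 hough.py w17.png .07
```

```text
time_s: 47.12
tool_pos: [0.4053, 0.2642, 0.2676]
orientation: [-0.0, 0.688, 0.726, -0.0]
ft_force: [0.2, 0.6, -0.9]
width: 0.438
grasp_force: 7.5
time_s: 48.03
tool_pos: [0.4062, 0.2648, 0.4344]
orientation: [0.002, 0.688, 0.726, 0.006]
ft_force: [1.4, 0.3, 0.0]
width: 0.875
grasp_force: 0.0
wood [404 130  31  50 200] [414.8 149.3] [0.5634 0.3075 0.085 ]
wood [315 148  22  32  68] [322.1 160.8] [0.473  0.2912 0.085 ]
wood [ 229  161   49   48 1491] [252.9 185.7] [0.4056 0.2623 0.085 ]
wood [398 187  29  44  63] [406.7 203.4] [0.5648 0.252  0.085 ]
wood [402 189  33  39 138] [413.  203.2] [0.5713 0.2526 0.085 ]
wood [ 77 260  13  30 134] [ 82.  276.2] [0.2258 0.1522 0.085 ]
wood [426 261  14  29 153] [433.5 276. ] [0.6084 0.1714 0.085 ]
[0.4062 0.2648 0.4344]
scene [284 131  14  26 229] [290.1 143. ]
scene [302 164  17   6  39] [310.7 166.8]
scene [329 175  13   7  34] [335.7 178.5]
scene [310 182  21   8  50] [320.1 186.2]
scene [314 199  35  24 463] [330.9 210.5]
(0.4067, 0.26, 0.06) 290.0 144.0
(0.4067, 0.26, 0.105) 290.2 133.9
(0.43, 0.26, 0.105) 294.1 137.2
(0.38, 0.26, 0.105) 285.8 130.3
(np.float32(360.5), np.float32(177.5)) 32.7 [0.5106 0.2719 0.07  ] [ 22  27 200]
(np.float32(453.5), np.float32(155.5)) 34.1 [0.6013 0.2996 0.07  ] [ 21  28 179]
(np.float32(450.5), np.float32(217.5)) 27.2 [0.612  0.2341 0.07  ] [ 21  28 175]
(np.float32(386.5), np.float32(291.5)) 48.1 [0.5579 0.1426 0.07  ] [26 15 73]
```

```bash
python3 -m crank '[[[-1,-1,-1],[0,0,0]],[[-2,-2,-1],[0,0,0]],[[-3,-2,-1],[0,0,0]],[[-4,-2,-1],[0,0,0]],[[-5,-2,-1],[0,0,0]],[[-6,-2,-1],[0,0,0]],[[-6,-2,-1],[0,0,0]]]'
python3 - <<'E'
from h import *
t,_=grab('top','top18.png'); sc,_=grab('scene','scene18.png')
o=cv2.cvtColor(cv2.imread('pics/top0.png'),cv2.COLOR_BGR2RGB)
d=cv2.absdiff(t,o).max(2); m=cv2.morphologyEx((d>35).astype(np.uint8),cv2.MORPH_OPEN,np.ones((3,3)))
n,l,st,ce=cv2.connectedComponentsWithStats(m)
for i in range(1,n):
    if st[i,4]>25: print('diff',st[i],plane('top',ce[i],.05).round(3)[:2])
g=cv2.resize(cv2.cvtColor(t,cv2.COLOR_RGB2GRAY)[160:255,130:205],None,fx=4,fy=4,interpolation=3)
c=cv2.HoughCircles(g,cv2.HOUGH_GRADIENT,1,60,param1=60,param2=18,minRadius=32,maxRadius=46)
for x,y,r in c[0]: print('lid',r,plane('top',(130+x/4-.4,160+y/4-.4),.07).round(4))
hs=cv2.cvtColor(sc,cv2.COLOR_RGB2HSV); m=cv2.inRange(hs,(8,120,60),(20,255,255)); m[:140]=0;m[205:]=0;m[:,:270]=0;m[:,370:]=0
n,l,st,ce=cv2.connectedComponentsWithStats(m)
for i in range(1,n):
    if st[i,4]>10: print('amber',st[i])
E
```

```text
time_s: 48.82
tool_pos: [0.3374, 0.0176, 0.4667]
orientation: [-0.0, 0.688, 0.726, -0.001]
ft_force: [0.4, 0.6, 0.5]
width: 0.876
grasp_force: 0.0
diff [261 168  17  10 104] [ 0.651 -0.068]
diff [224 170  17  10 101] [0.641 0.054]
diff [154 185  17  13 117] [0.579 0.283]
diff [173 184  18  13 114] [0.583 0.219]
diff [163 209  16  16 105] [0.493 0.25 ]
diff [221 209  16   9  74] [0.512 0.064]
diff [249 227  11   8  80] [ 0.456 -0.021]
diff [  191   236   298   148 16709] [ 0.122 -0.226]
diff [159 238  15   8  90] [0.418 0.268]
diff [159 247  16  10 124] [0.387 0.262]
diff [ 426  283   41   58 1494] [ 0.188 -0.651]
diff [468 290  30  13 197] [ 0.251 -0.769]
diff [418 309   7  10  50] [ 0.194 -0.563]
diff [501 311   3  10  30] [ 0.189 -0.827]
diff [502 323   4  20  60] [ 0.136 -0.827]
diff [485 336   3   9  27] [ 0.113 -0.768]
diff [490 347  14  13 137] [ 0.075 -0.796]
diff [229 375  28   9 220] [-0.008  0.011]
lid 45.4 [0.6057 0.2291 0.07  ]
lid 42.1 [0.6041 0.2949 0.07  ]
lid 42.1 [0.5126 0.2682 0.07  ]
amber [288 140   8  14  26]
amber [302 164  17   6  37]
amber [330 176  12   5  28]
amber [311 184  17   5  39]
amber [329 185  11   3  11]
amber [321 199  27   6  87]
```

All three jars stand upright in the bin, the clip is on the front wall, and no bystander has moved. Handing in.

```bash
python3 -c "
from bench import ctrl; print(ctrl.hand_in())"
```

```text
the job is handed in; nothing more can be done
None
```

The job is handed in: the clip was pulled to the broad mark twice, held over a second each time and eased home; all three amber jars present stand upright in the bin, the clip grips its front wall, and nothing else moved (one jar shifted about 25–30 mm inside the bin but stayed upright).

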